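# Pack the copper hot-water bottle and its two boxes in the museum tray

### The job

Pack this lot into the open cardboard tray: the tin from the sloping stand, the dark wooden caddy and the copper hot-water bottle must all rest flat on the tray's floor, side by side. The bottle goes in with its screw cap pointing up: first roll it over on the felt mat, without lifting it, until the cap is on top, and only then lift it across. Do not drop any of the three, and leave every other piece on the bench where it is.

Things in the scene. Friction and masses are not known exactly. Their poses are not given: they have to be found in the camera images.
- bottle: copper hot-water bottle, 0.36 to 0.59 kg: closed cylinder, 62 mm in diameter, 156 mm long, a round brass screw cap on its side at mid-length. Origin on the axis at mid-length; x along the axis, z out through the cap. It starts on the felt mat, its axis any way, the cap's rim resting on the mat (110 degrees from up); rolling some 60 mm away from the cap's side brings the cap on top.
- cap (a point): centre of the cap's outer face, 51 mm from the bottle's axis. The cap is 28 mm in diameter with 16 mm of straight side (35 to 51 mm from the axis); below it a neck 22 mm in diameter, 4 mm long. The cap carries the bottle's weight if pinched. The bottle is balanced: let go gently on felt or card, it stays as it was rolled.
- mat: grey felt mat fixed to the bench, 220 (x) x 240 (y) mm, 3 mm thick; origin at the centre of its underside, z up. It changes places with the tray from start to start.
- tray: open cardboard tray fixed to the bench, outside 145 (x) x 184 (y) x 44 (z) mm, walls and floor 4 mm thick, inside 137 x 176 x 40 mm; origin at the centre of its underside, z up. The bottle along y on one side, with tin (96 mm along y) and caddy in a row beside it, is a layout that fits.
- tray_floor (a point): centre of the tray's inner floor, 4 mm above the bench; same axes as the tray
- stand: sloping wooden stand fixed to the bench, 150 x 150 mm, 110 mm high; its board rises at 30 degrees towards +x and has at its low side (-x) a ledge 12 mm high over the board, 8 mm thick. Origin at bench level, z up; base from x = -70 to +80 mm. Ledge and board surface meet at x = -55, z = 32 mm.
- tin: plain steel lidded tin, 60 (x) x 96 (y) x 68 (z) mm, 0.19 to 0.31 kg; origin at the centre of its underside, z through its lid. It starts leaning 30 degrees: underside on the stand's sloping board, long lower side against the ledge, lid up and tipped towards the stand's -x. It can only be gripped across its 60 mm.
- caddy: dark wooden lidded caddy standing upright on the bench among the crockery, 56 (x) x 66 (y) x 78 (z) mm, 0.18 to 0.29 kg; origin at the centre of its underside, z up
- mug: white mug, 85 mm high, 76 mm in diameter, handle on its +y side; origin at the centre of its underside. Leave it.
- jar: white stoneware jar, 92 mm high, 66 mm in diameter; origin at the centre of its underside. Leave it.
- candlestick: pewter pricket candlestick, 240 mm high, foot 104 mm in diameter; origin at the centre of its underside. Leave it.
- pot: white enamel coffee pot, 172 mm high, 116 mm in diameter, spout on its +x side to 100 mm and handle on its -x side to 91 mm from the axis; origin at the centre of its underside. Leave it.
- pail: aluminium lidded food pail, 113 mm high, 122 mm in diameter; origin at the centre of its underside. Leave it.
- mould: round copper jelly mould, 46 mm high, 180 mm in diameter; origin at the centre of its underside. Leave it.
- brush: dusting brush with wooden handle, 190 mm long, lying flat along its x. Leave it.

How it is judged:
By the outcome, as a careful person would: the job done as asked, in the order asked, and still so for the second after the job is handed in, with the robot touching nothing.
It also fails if it takes over 72 s, if anything falls off the work surface, if the arm or the gripper's body presses on something with over 40 N, if the wrist force passes 120 N, or if a joint passes its speed limit or range.

### The arm

A 6-joint arm with a two-finger parallel gripper is mounted at the origin on the work surface. World frame = base frame: x ahead of the robot, y to its left, z up, the work surface at z = 0. Lengths are in m, angles in rad, forces in N, time in s.
With the tool pointing down it reaches from about 0.25 to 0.725 m from the base axis. Payload 4 kg.
Tool frame: the origin (TCP) lies at the very end of the fingers, on their centre line; the grasp point (between the pads) lies 19 mm behind it; z points along the fingers, y is the line along which they close (so a half turn about z gives the same grasp; the last joint's range is limited). The gripper opens to 85 mm and grips with 20 to 120 N. Pads are 22 mm wide; open, the fingers measure 114 mm over their backs; the gripper's body (76 mm by 85 mm) begins 54 mm behind the grasp point. The pads swing forward as they close: fully open they stand 13 mm farther back than shut.
Start: joints at [1.144, 0.241, 0.005, 1.335, 0, 1.571], TCP at [0.207, 0.455, 0.231] pointing down, gripper open.
Joint ranges: [-2.72, 2.72], [-1.05, 1.87], [-1.09, 1.28], [-1.99, 2.15], [-1.42, 1.44], [-3.14, 3.14]. Speed limits (rad/s): [2.79, 2.79, 3.14, 3.14, 3.14, 3.14].

### API

Orientations are given as a unit quaternion [x, y, z, w].
In Python, from workcell import bot gives the robot as it stands.
- The arm moves only by the tool carry_out, never from a script. Its argument "increments" is one flat list of numbers, 5 for each row, row after row: the finger opening in cm, from 0 to 8.54, then the shift along the tool's x, y, z in cm, then the turn about the tool's z in rad. A call has exactly 5 rows; each row shifts and turns the commanded pose from where the row before left it, along the tool's axes as they then stand; what a row does not reach is not made up. A row lasts 1/8 s, in which the tool goes at most 62.5 mm and 10.7 degrees, less where a joint would pass 70% of its speed; a pose out of reach is approached as far as the arm can. A call with a gripper value outside its range is refused whole. The fingers move at their own pace and stop on an object; the grip force is fixed at half the most. Time passes only in rows, so rows that do not move let the fingers close, or fill a call up. It gives the time, the measured TCP pose, the force, the opening and the grip force at its end, in the units of the state.
- bot.get_obs(): the state, without advancing time (a new reading comes with each control period).
- bot.camera(name): name is "scene" or "top"; returns a dict with "pixels" (480x640x3 uint8, blue, green, red), "range_z" (480x640 float32, m along the optical axis (not along the pixel's ray), 0 where there is no reading), "mtx" (3x3 intrinsics, pixels), "eye" and "attitude" of the camera in the world. Camera axes: x right, y down, z forward; pixel columns grow to the right and rows downward; lengths in m; the calibration is good to about 2 mm. A picture is of the moment at which its call begins.
- bot.job_done(): hands the job in; it is judged then, once.
Trained networks look in a picture, given as the dict that the camera call returned (one of the last four; its "shot" number tells which), for a name from the list of things; names that differ only in an ending like _2 or _b are one class to them, and where a whole thing is asked for, a point or a joint stands for the part that bears it (a point fixed in the world has none). Each returns a list of dicts, best first, with "p" (0 to 1); they miss things now and then, are a little off and sometimes report something else, mostly with a low value. They report only what shows in the picture. A call takes as long as a camera call.
- bot.find_in(picture, name): "xyz" ([x, y, z] in m, in the coordinates of the camera as it stood for that picture, good to about 4 mm: the middle of the surface that is visible of it).
- bot.regions_of(picture, name): "mask" (480x640 bool, what is visible of it).
- bot.place_of(picture, name): "xyz" ([x, y, z] in m, in the coordinates of the camera as it stood for that picture, good to about 4 mm: a listed point, or the origin of a listed thing).
The state is a dict: "clock": time; "joint_pos": joint angles; "joint_vel": joint speeds; "tau": joint torques, N m; "eef_pos": TCP position; "tool_rot": TCP orientation; "ft_force": force on the tool from outside, world axes, zero at the start; "ft_torque": the same for the moment, N m; "grip_width": finger opening in m; "grasp_force": force on a finger pad.
Only numpy, scipy, OpenCV 4.12 (cv2) and the standard library are available. Lean on these libraries where they do the work, as an engineer would, in place of code of your own. Each camera call takes 0.05 s, during which the arm holds its last target. There are 200 camera calls.

## Working session

There is one attempt and no reset: what is moved stays moved. The work goes in short steps, Python scripts to look and compute and a tool call to move; the robot and the scene stay as the last step left them, time stands still between calls to the robot, and variables do not carry over. Pictures are saved under pics/ and viewed, at most 12 in all, crops included, and the job is handed in when it is done.

Besides the shell and the picture viewer there is one more tool, called after "Call:" by a JSON object that holds its "method" and its "body", one argument or row to a line. carry_out: Moves the arm, as the interface text tells. Its arguments: {"type":"object","properties":{"increments":{"type":"array","items":{"type":"number"}}},"required":["increments"]}

```bash
ls; mkdir -p pics
cat > h.py <<'E'
import numpy as np, cv2
from scipy.spatial.transform import Rotation as R
from workcell import bot
def att(p):
    a=np.asarray(p["attitude"],float)
    return a if a.shape==(3,3) else R.from_quat(a).as_matrix()
def w(p,x): return att(p)@np.asarray(x)+np.asarray(p["eye"])
def cloud(p):
    z=p["range_z"];K=p["mtx"];v,u=np.mgrid[:480,:640]
    P=np.stack([(u-K[0,2])/K[0,0]*z,(v-K[1,2])/K[1,1]*z,z],-1)
    return P@att(p).T+np.asarray(p["eye"])
E
python3 - <<'E'
from h import *
np.set_printoptions(precision=3,suppress=True)
print(bot.get_obs())
for c in("scene","top"):
    p=bot.camera(c);cv2.imwrite(f"pics/{c}0.png",p["pixels"]);print(c,p["eye"],p["attitude"],p["mtx"])
    for n in "bottle cap mat tray tray_floor stand tin caddy mug jar candlestick pot pail mould brush".split():
        r=bot.place_of(p,n)
        print(n,[(w(p,q["xyz"]).round(3),round(q["p"],2)) for q in r[:2]])
E
```

```text
pics
{'clock': 0.0, 'joint_pos': array([1.144, 0.241, 0.004, 1.335, 0.   , 1.571]), 'joint_vel': array([ 0.002, -0.002,  0.   , -0.001,  0.001,  0.001]), 'tau': array([ -0.001, -37.231,  25.241,   0.017,  -0.   ,   0.   ]), 'eef_pos': array([0.207, 0.455, 0.23 ]), 'tool_rot': array([ 0.212,  0.977, -0.001, -0.   ]), 'ft_force': array([-0.11 ,  0.048, -0.853]), 'ft_torque': array([-0.01 , -0.042,  0.001]), 'grasp_force': 0.0, 'grip_width': 0.08532742955726862}
scene [1.604 0.716 1.681] [ 0.446  0.835 -0.288 -0.143] [[582.885   0.    329.043]
 [  0.    582.885 240.039]
 [  0.      0.      1.   ]]
bottle [(array([ 0.612, -0.154,  0.035]), 0.67), (array([ 0.593, -0.11 ,  0.019]), 0.5)]
cap [(array([ 0.594, -0.112,  0.021]), 0.81)]
mat [(array([ 0.602, -0.161,  0.   ]), 0.83), (array([0.53 , 0.34 , 0.054]), 0.41)]
tray [(array([0.612, 0.156, 0.004]), 0.67), (array([ 0.592, -0.111,  0.019]), 0.59)]
tray_floor [(array([0.617, 0.158, 0.007]), 0.95)]
stand [(array([0.54 , 0.375, 0.004]), 0.84), (array([0.531, 0.337, 0.051]), 0.39)]
tin [(array([0.531, 0.34 , 0.051]), 0.98)]
caddy [(array([ 0.
[... 684 characters left out ...]
 -0.165,  0.   ]), 0.67)]
tray [(array([0.614, 0.156, 0.001]), 0.94)]
tray_floor [(array([0.615, 0.157, 0.008]), 0.64)]
stand [(array([0.541, 0.372, 0.001]), 0.87)]
tin [(array([0.535, 0.343, 0.048]), 0.76)]
caddy [(array([ 0.416, -0.007,  0.004]), 0.76)]
mug [(array([0.411, 0.179, 0.003]), 0.83), (array([0.396, 0.587, 0.   ]), 0.31)]
jar [(array([ 0.462, -0.369,  0.001]), 0.83)]
candlestick [(array([ 0.782, -0.003, -0.001]), 0.69)]
pot [(array([ 0.678, -0.411,  0.001]), 0.88), (array([ 0.459, -0.37 ,  0.004]), 0.6)]
pail [(array([0.394, 0.584, 0.002]), 0.84)]
mould [(array([ 0.471, -0.617,  0.   ]), 0.68)]
brush [(array([ 0.784, -0.002,  0.001]), 0.64), (array([0.524, 0.571, 0.003]), 0.63)]
```

View pics/scene0.png

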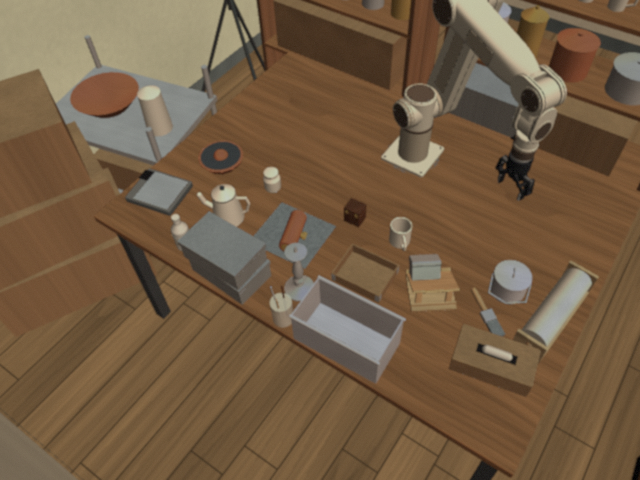

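View pics/top0.png

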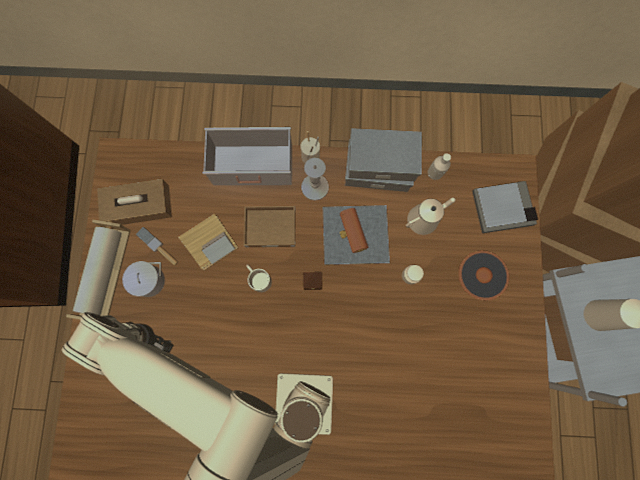

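Run:
```python
from h import *
np.set_printoptions(precision=4,suppress=True)
for c in("top","scene"):
    p=bot.camera(c);P=cloud(p)
    for n in "bottle mat tray stand tin caddy mug".split():
        r=bot.regions_of(p,n)
        if not r: print(n,None);continue
        m=cv2.erode(r[0]["mask"].astype(np.uint8),np.ones((3,3)))>0
        Q=P[m&(p["range_z"]>0)]
        z=Q[:,2];lo,hi=np.percentile(z,[3,97])
        out=[n,round(r[0]["p"],2),m.sum(),"z",round(lo,3),round(hi,3)]
        T=Q[z>hi-0.012]
        rc=cv2.minAreaRect((T[:,:2]*1000).astype(np.float32))
        out+=["top rect",np.round(rc[0],1),np.round(rc[1],1),round(rc[2],1)]
        rc=cv2.minAreaRect((Q[:,:2]*1000).astype(np.float32))
        out+=["all",np.round(rc[0],1),np.round(rc[1],1),round(rc[2],1)]
        print(c,*out)
        if n in("bottle","tin"):
            np.save(f"{n}_{c}.npy",Q)
            if n=="bottle":
                e=np.linalg.eigh(np.cov(T[:,:2].T))[1][:,1];print("axis deg",np.degrees(np.arctan2(e[1],e[0])),T.mean(0))
```

```text
top bottle 0.76 623 z 0.037 0.07 top rect [ 611.2 -152.6] [151.2  48.4] 22.0 all [ 607.8 -144.1] [152.1  71. ] 23.0
axis deg -159.418286481621 [ 0.6092 -0.154   0.0641]
top mat 0.78 2483 z -0.003 0.011 top rect [ 606.9 -162.9] [213.2 231.8] 3.8 all [ 607.2 -163.3] [213.7 232.6] 3.8
top tray 0.62 1823 z -0.002 0.042 top rect [615.4 155.2] [144.2 178.8] 3.2 all [615.7 155.5] [145.  179.3] 3.2
top stand 0.68 1032 z 0.033 0.098 top rect [580.6 395. ] [ 36.6 145.9] 36.3 all [544.3 367.4] [129.9 147.2] 37.2
top tin 0.96 487 z 0.09 0.123 top rect [519.9 324.4] [36.6 91.7] 35.9 all [519.9 324.8] [72.1 92.5] 37.4
top caddy 0.74 281 z 0.061 0.085 top rect [421.5 -10.9] [53.7 59.3] 2.9 all [421. -11.] [55.7 59.3] 3.0
top mug 0.86 380 z -0.0 0.087 top rect [414.5 174.2] [75.8 70.5] 0.7 all [413.  175.4] [75.3 72.1] 85.2
bottle None
scene mat 0.77 1436 z -0.005 0.013 top rect [ 606.1 -156.3] [213.4 231.2] 3.8 all [ 603.4 -157.5] [218.9 233.2] 3.8
scene tray 0.69 2044 z -0.002 0.046 top rect [615.8 161.1] [151.1 184.6] 3.5 all [613.6 160.4] [155.7 185.8] 3.5
scene stand 0.75 1371 z 0.007 0.099 top rect [584.4 401.3] [ 34.2 143.7] 36.2 all [555.  379.5] [146.  145.7] 36.1
scene tin 0.77 621 z 0.069 0.123 top rect [523.1 331.2] [40.6 93.6] 38.3 all [524.2 332.5] [77.7 94.3] 34.5
caddy None
scene mug 0.66 265 z 0.021 0.097 top rect [ 467.6 -356. ] [42.3 42.3] 40.1 all [ 468.  -350.6] [50.6 54.3] 38.3
```

The scene view shows the tin on the stand at pixel (425,267), the tray at (365,273), the bottle at (294,228) with its cap on the tray side, and the caddy at (355,212). The top view agrees: tin (217,247), tray (270,227), mat (357,235), cap (343,232), caddy (313,281). I'll fit the tin's pose next.

Run:
```python
from h import *
np.set_printoptions(precision=4,suppress=True)
for yaw in (36.,):
  a=np.radians(yaw);ex=np.array([np.cos(a),np.sin(a),0]);ey=np.array([-np.sin(a),np.cos(a),0])
  n=-.5*ex+np.array([0,0,.866]);t=.866*ex+np.array([0,0,.5])
for c in("top","scene"):
    Q=np.load(f"tin_{c}.npy")
    # lid plane by robust: n-coordinate histogram mode
    s=Q@n; k=np.percentile(s,97); L=Q[np.abs(s-k)<.012]
    m=L.mean(0);U,S,V=np.linalg.svd(L-m);nn=V[2]*np.sign(V[2][2])
    print(c,len(Q),len(L),"n",nn,"yaw",np.degrees(np.arctan2(-nn[1],-nn[0])),"tilt",np.degrees(np.arccos(nn[2])))
    print(" ext t",np.percentile(L@t,[1,99]),"ey",np.percentile(L@ey,[1,99]),"n",np.median(L@n))
    ctr=t*np.mean(np.percentile(L@t,[1,99]))+ey*np.mean(np.percentile(L@ey,[1,99]))+n*np.median(L@n)
    print(" lid ctr",ctr,"origin",ctr-.068*n)
```

```text
top 485 405 n [-0.4037 -0.2925  0.8669] yaw 35.9231006745185 tilt 29.903499687215692
 ext t [0.5468 0.602 ] ey [-0.0879  0.002 ] n -0.20630797245540622
 lid ctr [0.5111 0.3183 0.1085] origin [0.5386 0.3383 0.0496]
scene 619 207 n [-0.3525 -0.2641  0.8978] yaw 36.84626383741337 tilt 26.1351352338319
 ext t [0.5554 0.6109] ey [-0.0835  0.003 ] n -0.20702103400722277
 lid ctr [0.516  0.3251 0.1123] origin [0.5435 0.3451 0.0534]
```

```bash
cat >> h.py <<'E'
import math
def plan(wps,start=None):
    """wps: (x,y,z,yawdeg of tool y, opening cm, rows); prints rounded rows from the measured pose"""
    o=bot.get_obs();M=R.from_quat(o["tool_rot"]).as_matrix()
    p=np.array(o["eef_pos"]);a=math.atan2(M[1,1],M[0,1])
    if start is not None: p=np.array(start[:3]);a=math.radians(start[3])
    rows=[]
    for x,y,z,yw,op,n in wps:
        t=np.array([x,y,z]);b=a if yw is None else a+((math.radians(yw)-a+math.pi/2)%math.pi-math.pi/2)
        for k in range(n):
            d=(t-p)/(n-k);da=round(-(b-a)/(n-k),3)
            Y=np.array([math.cos(a),math.sin(a),0]);X=np.array([-Y[1],Y[0],0])  # z down: x = y cross z
            X=np.cross(Y,[0,0,-1])
            s=[round(100*v,1) for v in (d@X,d@Y,-d[2])]
            p=p+(s[0]*X+s[1]*Y+s[2]*np.array([0,0,-1]))/100;a-=da
            rows.append([op,*s,da])
    rows+=[[rows[-1][0],0,0,0,0]]*(-len(rows)%5)
    for i in range(0,len(rows),5): print([v for r in rows[i:i+5] for v in r])
    print("end",p.round(4),round(math.degrees(a),1))
def st():
    o=bot.get_obs();M=R.from_quat(o["tool_rot"]).as_matrix()
    print(o["clock"],np.round(o["eef_pos"],4),"yaw",round(math.degrees(math.atan2(M[1,1],M[0,1])),1),"w",round(o["grip_width"]*100,2),"F",np.round(o["ft_force"],1),"g",round(o["grasp_force"],1),"j6",o["joint_pos"][5].round(2))
E
python3 - <<'E'
from h import *
st()
M=R.from_quat(bot.get_obs()["tool_rot"]).as_matrix();print(M.round(2))
plan([(.5205,.3285,.22,36,8.5,8),(.5205,.3285,.13,36,8.5,2)])
E
```

```text
2.4 [0.207  0.4552 0.2313] yaw 65.5 w 8.53 F [1.7 0.  0.6] g 0.0 j6 1.57
[[-0.91  0.41 -0.  ]
 [ 0.41  0.91  0.  ]
 [ 0.    0.   -1.  ]]
[8.5, np.float64(-4.2), np.float64(0.2), np.float64(0.1), 0.064, 8.5, np.float64(-4.2), np.float64(0.4), np.float64(0.1), 0.065, 8.5, np.float64(-4.2), np.float64(0.7), np.float64(0.2), 0.064, 8.5, np.float64(-4.1), np.float64(1.0), np.float64(0.1), 0.065, 8.5, np.float64(-4.0), np.float64(1.3), np.float64(0.2), 0.064]
[8.5, np.float64(-4.0), np.float64(1.5), np.float64(0.1), 0.065, 8.5, np.float64(-3.8), np.float64(1.8), np.float64(0.2), 0.064, 8.5, np.float64(-3.7), np.float64(2.0), np.float64(0.1), 0.065, 8.5, np.float64(-0.0), np.float64(-0.0), np.float64(4.5), -0.0, 8.5, np.float64(-0.0), np.float64(-0.0), np.float64(4.5), -0.0]
end [0.5204 0.329  0.1303] 36.0
```

Call:
{"method": "carry_out", "body": {
  "increments": [8.5,-4.2,0.2,0.1,0.064,8.5,-4.2,0.4,0.1,0.065,8.5,-4.2,0.7,0.2,0.064,8.5,-4.1,1.0,0.1,0.065,8.5,-4.0,1.3,0.2,0.064]
}}

```text
clock: 3.02
eef_pos: [0.404, 0.3756, 0.2244]
tool_rot: [0.367, 0.93, 0.0, 0.0]
ft_force: [-0.2, 0.6, -0.6]
grip_width: 0.0851
grasp_force: 0.0
```

Call:
{"method": "carry_out", "body": {
  "increments": [8.5,-4.0,1.5,0.1,0.065,8.5,-3.8,1.8,0.2,0.064,8.5,-3.7,2.0,0.1,0.065,8.5,0,0,4.5,0,8.5,0,0,4.5,0]
}}

```text
clock: 3.65
eef_pos: [0.5217, 0.3287, 0.1295]
tool_rot: [0.455, 0.891, 0.001, 0.0]
ft_force: [0.7, 0.3, -0.5]
grip_width: 0.085
grasp_force: 0.0
```

```bash
sed -i 's/round(100\*v,1)/round(100*float(v),1)/' h.py
python3 - <<'E'
from h import *
st()
p=bot.camera("scene");cv2.imwrite("pics/s1.png",cv2.resize(p["pixels"][210:350,340:520],None,fx=4,fy=4))
for c in(p,bot.camera("top")):
    for n in("tin","stand"): print([(w(c,q["xyz"]).round(4),q["p"]) for q in bot.place_of(c,n)[:1]])
plan([(.5205,.3285,.085,36,8.5,3),(.5205,.3285,.073,36,8.5,2)])
E
```

```text
3.65 [0.5217 0.3287 0.1295] yaw 35.9 w 8.5 F [ 0.7  0.3 -0.5] g 0.0 j6 1.51
[(array([0.5299, 0.3371, 0.0514]), 0.86)]
[(array([0.5417, 0.3743, 0.0025]), 0.74)]
[(array([0.5319, 0.3413, 0.0503]), 0.58)]
[(array([0.542 , 0.3729, 0.0033]), 0.75)]
[8.5, -0.0, -0.1, 1.6, -0.0, 8.5, -0.0, -0.0, 1.6, -0.0, 8.5, -0.1, -0.1, 1.6, -0.0, 8.5, 0.0, 0.0, 0.6, -0.0, 8.5, 0.0, 0.0, 0.6, -0.0]
end [0.5207 0.328  0.0728] 36.0
```

View pics/s1.png

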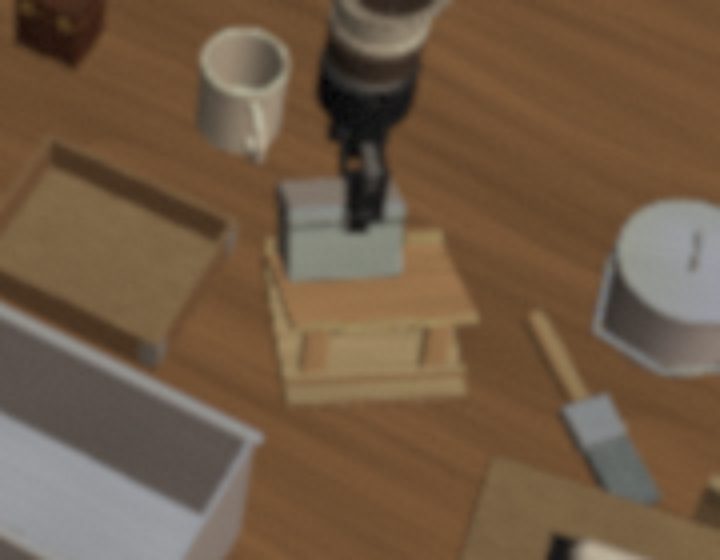

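The gripper's fingers (at 362,200 in the crop) are centred across the tin (343,230) once parallax is allowed for. I'll descend.

Call:
{"method": "carry_out", "body": {
  "increments": [8.54,0,-0.3,1.6,0,8.54,0,0,1.6,0,8.54,0,0,1.3,0,8.54,0,0,0.6,0,8.54,0,0,0.4,0]
}}

```text
clock: 4.58
eef_pos: [0.5181, 0.3273, 0.075]
tool_rot: [0.454, 0.891, -0.0, -0.0]
ft_force: [-0.4, -0.3, 0.9]
grip_width: 0.0856
grasp_force: 0.0
```

Run:
```python
from h import *
st()
```

```text
4.575 [0.5181 0.3273 0.075 ] yaw 36.0 w 8.56 F [-0.4 -0.3  0.9] g 0.0 j6 1.51
```

Call:
{"method": "carry_out", "body": {
  "increments": [8.54,0,0,0.4,0,7.8,0,0,0,0,7.6,0,0,0,0,7.4,0,0,0,0,7.4,0,0,0,0]
}}

```text
clock: 5.2
eef_pos: [0.5153, 0.3252, 0.0713]
tool_rot: [0.454, 0.891, -0.003, -0.001]
ft_force: [-5.9, -5.4, 5.0]
grip_width: 0.0739
grasp_force: 14.0
```

Run:
```python
from h import *
st()
```

```text
5.2 [0.5153 0.3252 0.0713] yaw 36.0 w 7.39 F [-5.9 -5.4  5. ] g 14.0 j6 1.51
```

Call:
{"method": "carry_out", "body": {
  "increments": [7.0,0,0,0,0,6.7,0,0,0,0,6.3,0,0,0,0,6.0,0,0,0,0,5.5,0,0,0,0]
}}

```text
clock: 5.82
eef_pos: [0.5152, 0.3251, 0.0722]
tool_rot: [0.454, 0.891, -0.003, -0.001]
ft_force: [-8.7, -6.0, 10.1]
grip_width: 0.0719
grasp_force: 60.6
```

Run:
```python
from h import *
st()
p=bot.camera("scene");cv2.imwrite("pics/s2.png",cv2.resize(p["pixels"][210:320,370:480],None,fx=5,fy=5))
```

```text
5.825 [0.5152 0.3251 0.0722] yaw 36.0 w 7.19 F [-8.7 -6.  10.1] g 60.6 j6 1.51
```

View pics/s2.png

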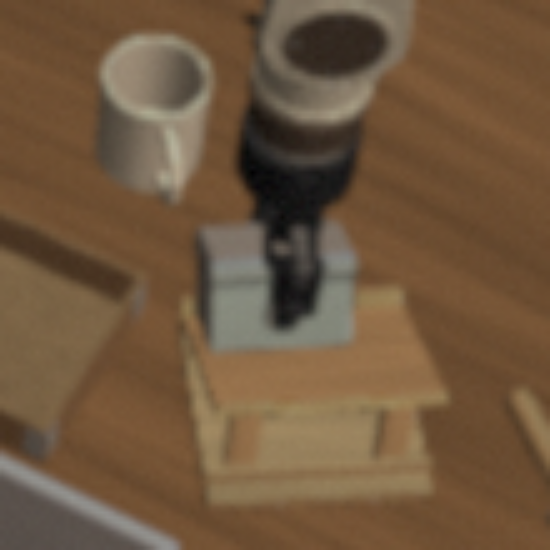

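The tin is held at 72 mm wide and is still tilted; the fingers (at 290,300) are low on its upper face. I'll lift slightly and re-check.

Call:
{"method": "carry_out", "body": {
  "increments": [5.5,0,0,-0.3,0,5.5,0,0,-0.4,0,5.5,0,0,-0.4,0,5.5,0,0,0,0,5.5,0,0,0,0]
}}

```text
clock: 6.5
eef_pos: [0.518, 0.3273, 0.082]
tool_rot: [0.454, 0.891, -0.0, -0.0]
ft_force: [0.1, 0.1, -3.3]
grip_width: 0.071
grasp_force: 62.0
```

```bash
cat >> h.py <<'E'
def tilt(cams=("top","scene")):
    for c in cams:
        p=bot.camera(c);P=cloud(p);r=bot.regions_of(p,"tin")
        if not r: print(c,"none");continue
        m=cv2.erode(r[0]["mask"].astype(np.uint8),np.ones((3,3)))>0
        Q=P[m&(p["range_z"]>0)]
        best=(0,)
        g=np.random.default_rng(0)
        for _ in range(600):
            a,b,d=Q[g.choice(len(Q),3,False)];n=np.cross(b-a,d-a);l=np.linalg.norm(n)
            if l<1e-5: continue
            n/=l;n*=np.sign(n[2]) or 1
            if n[2]<.7: continue
            k=(abs((Q-a)@n)<.003).sum()
            if k>best[0]: best=(k,n,a)
        if best[0]==0: print(c,"noplane");continue
        L=Q[abs((Q-best[2])@best[1])<.004];mm=L.mean(0);n=np.linalg.svd(L-mm)[2][2];n*=np.sign(n[2])
        print(c,round(r[0]["p"],2),len(Q),len(L),"tilt",round(float(np.degrees(np.arccos(n[2]))),1),"n",n.round(2),"c",mm.round(4),"z",np.percentile(Q[:,2],[2,98]).round(3))
E
python3 - <<'E'
from h import *
st();tilt()
E
```

```text
6.5 [0.518  0.3273 0.082 ] yaw 36.0 w 7.1 F [ 0.1  0.1 -3.3] g 62.0 j6 1.51
top 0.68 118 92 tilt 31.2 n [-0.49 -0.18  0.86] c [0.5308 0.2939 0.1159] z [0.1   0.131]
scene 0.64 396 137 tilt 46.6 n [0.53 0.5  0.69] c [0.5484 0.3388 0.0991] z [0.074 0.13 ]
```

Run:
```python
from h import *
plan([(.518,.3273,.15,36,5.5,3),(.6229,.1935,.15,3.3,5.5,7)])
```

```text
[5.5, 0.0, 0.0, -2.3, -0.0, 5.5, 0.0, 0.0, -2.2, -0.0, 5.5, 0.0, 0.0, -2.3, -0.0, 5.5, -2.4, 0.1, 0.0, 0.081, 5.5, -2.4, 0.3, 0.0, 0.082]
[5.5, -2.4, 0.5, 0.0, 0.081, 5.5, -2.3, 0.7, 0.0, 0.082, 5.5, -2.3, 0.8, 0.0, 0.081, 5.5, -2.2, 1.1, 0.0, 0.082, 5.5, -2.1, 1.2, 0.0, 0.081]
end [0.623  0.1937 0.15  ] 3.3
```

Call:
{"method": "carry_out", "body": {
  "increments": [5.5,0,0,-2.3,0,5.5,0,0,-2.2,0,5.5,0,0,-2.3,0,5.5,-2.4,0.1,0,0.081,5.5,-2.4,0.3,0,0.082]
}}

```text
clock: 7.32
eef_pos: [0.5483, 0.2895, 0.1508]
tool_rot: [0.526, 0.851, 0.0, 0.0]
ft_force: [0.0, -1.3, -2.4]
grip_width: 0.0644
grasp_force: 62.5
```

Call:
{"method": "carry_out", "body": {
  "increments": [5.5,-2.4,0.5,0,0.081,5.5,-2.3,0.7,0,0.082,5.5,-2.3,0.8,0,0.081,5.5,-2.2,1.1,0,0.082,5.5,-2.1,1.2,0,0.081]
}}

```text
clock: 7.95
eef_pos: [0.6235, 0.1931, 0.1501]
tool_rot: [0.687, 0.726, -0.0, -0.0]
ft_force: [0.0, 0.5, -2.9]
grip_width: 0.0646
grasp_force: 62.5
```

Run:
```python
from h import *
st();tilt()
p=bot.camera("scene");cv2.imwrite("pics/s3.png",cv2.resize(p["pixels"][190:320,310:460],None,fx=5,fy=4.4))
plan([(.6229,.1935,.075,3.3,5.5,3),(.6229,.1935,.053,3.3,5.5,2)])
```

```text
7.95 [0.6235 0.1931 0.1501] yaw 3.2 w 6.46 F [ 0.   0.5 -2.9] g 62.5 j6 1.82
top 0.6 65 47 tilt 26.5 n [-0.38 -0.23  0.9 ] c [0.6315 0.1507 0.1798] z [0.168 0.189]
scene 0.98 407 120 tilt 34.7 n [ 0.57 -0.05  0.82] c [0.6494 0.2123 0.1547] z [0.132 0.19 ]
[5.5, -0.0, 0.0, 2.5, 0.0, 5.5, -0.0, 0.0, 2.5, 0.001, 5.5, -0.1, 0.0, 2.5, 0.0, 5.5, 0.0, 0.0, 1.1, 0.0, 5.5, 0.0, 0.0, 1.1, 0.0]
end [0.6228 0.193  0.053 ] 3.3
```

View pics/s3.png

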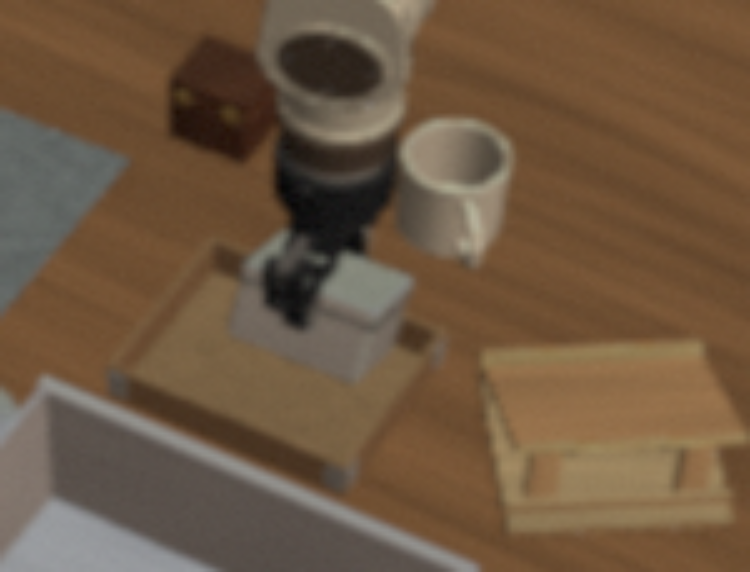

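The tin has righted itself in the grip (upright above the tray at 320,300, opening 64.6 mm). I'll set it down about 16 mm off the far wall, then re-grip higher and slide it over.

Run:
```python
from h import *
plan([(.632,.192,.075,3.3,5.5,3),(.632,.192,.043,3.3,5.5,2)])
```

```text
[5.5, -0.1, 0.3, 2.5, 0.0, 5.5, -0.1, 0.3, 2.5, 0.001, 5.5, -0.1, 0.3, 2.5, 0.0, 5.5, 0.0, 0.0, 1.6, 0.0, 5.5, 0.0, 0.0, 1.6, 0.0]
end [0.6319 0.1916 0.043 ] 3.3
```

Call:
{"method": "carry_out", "body": {
  "increments": [5.5,-0.1,0.3,2.5,0,5.5,-0.1,0.3,2.5,0,5.5,0,0.3,2.5,0,5.5,0,0,1.6,0,5.5,0,0,1.2,0]
}}

```text
clock: 8.82
eef_pos: [0.6316, 0.194, 0.051]
tool_rot: [0.686, 0.728, 0.001, -0.001]
ft_force: [-18.3, -2.8, 53.6]
grip_width: 0.0648
grasp_force: 67.6
```

Call:
{"method": "carry_out", "body": {
  "increments": [5.5,0,0,0.2,0,5.5,0,0,0.2,0,5.5,0,0,0.2,0,5.5,0,0,0.1,0,5.5,0,0,0,0]
}}

```text
clock: 9.45
eef_pos: [0.6316, 0.194, 0.0511]
tool_rot: [0.686, 0.728, 0.003, -0.0]
ft_force: [-17.0, -3.0, 42.9]
grip_width: 0.0643
grasp_force: 65.6
```

Call:
{"method": "carry_out", "body": {
  "increments": [5.5,0,0,-0.3,0,5.5,0,0,-0.3,0,5.5,0,0,-0.2,0,5.5,0,0,0,0,5.5,0,0,0,0]
}}

```text
clock: 10.07
eef_pos: [0.6322, 0.1937, 0.0516]
tool_rot: [0.686, 0.728, 0.001, -0.0]
ft_force: [-5.1, 0.5, 11.2]
grip_width: 0.0645
grasp_force: 63.7
```

Run:
```python
from h import *
st();tilt()
p=bot.camera("scene");cv2.imwrite("pics/s4.png",cv2.resize(p["pixels"][210:320,310:440],None,fx=6,fy=5.4))
P=cloud(p);m=bot.regions_of(p,"tin")[0]["mask"];Q=P[m]
for z in np.arange(.0,.1,.01):
    s=Q[(Q[:,2]>=z)&(Q[:,2]<z+.01)]
    if len(s)>3: print(round(z,2),len(s),s.min(0).round(3),s.max(0).round(3))
```

```text
10.075 [0.6322 0.1937 0.0516] yaw 3.4 w 6.45 F [-5.1  0.5 11.2] g 63.7 j6 1.81
top 0.56 55 42 tilt 40.7 n [-0.07 -0.65  0.76] c [0.6427 0.1506 0.0814] z [0.071 0.093]
scene 0.69 298 94 tilt 40.8 n [ 0.65 -0.1   0.76] c [0.6575 0.2147 0.0605] z [0.039 0.092]
0.03 37 [0.629 0.154 0.03 ] [0.675 0.248 0.04 ]
0.04 89 [0.61  0.156 0.04 ] [0.68  0.251 0.05 ]
0.05 56 [0.619 0.149 0.05 ] [0.682 0.247 0.06 ]
0.06 79 [0.596 0.153 0.06 ] [0.673 0.246 0.07 ]
0.07 108 [0.601 0.151 0.07 ] [0.668 0.247 0.08 ]
0.08 102 [0.62  0.152 0.08 ] [0.667 0.249 0.09 ]
0.09 17 [0.639 0.154 0.09 ] [0.656 0.246 0.093]
```

View pics/s4.png

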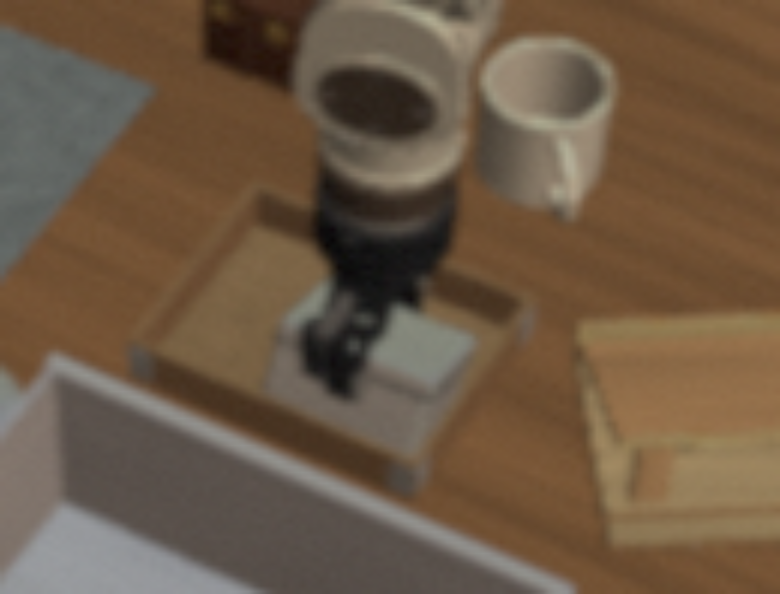

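The tin's low edge is on the tray floor, with the lid still tilted about 25° (lid high on its far side, at 440,370 in the crop). I'll shift it towards the near side, then open and follow so the far finger lets it down.

Call:
{"method": "carry_out", "body": {
  "increments": [5.5,0,0,-0.3,0,5.5,-0.2,-0.4,0,0,5.5,-0.2,-0.5,0,0,5.5,0,-0.4,0,0,5.5,0,0,0.1,0]
}}

```text
clock: 11.0
eef_pos: [0.6197, 0.1874, 0.0516]
tool_rot: [0.686, 0.727, 0.0, 0.001]
ft_force: [-2.1, -0.6, 10.0]
grip_width: 0.065
grasp_force: 64.5
```

Call:
{"method": "carry_out", "body": {
  "increments": [6.6,0,0,0,0,6.8,0,0,0,0,7.0,0,0,0,0,7.2,0,0.2,0,0,7.4,0,0.2,0,0]
}}

```text
clock: 11.62
eef_pos: [0.6229, 0.1876, 0.0495]
tool_rot: [0.686, 0.727, -0.001, -0.0]
ft_force: [1.3, 0.0, -0.2]
grip_width: 0.0742
grasp_force: 0.4
```

```bash
cat >> h.py <<'E'
def prof(n,c="scene",lo=0,hi=.1):
    p=bot.camera(c);P=cloud(p);r=bot.regions_of(p,n)
    if not r: print("none");return
    m=r[0]["mask"]&(p["range_z"]>0);Q=P[m]
    for z in np.arange(lo,hi,.01):
        s=Q[(Q[:,2]>=z)&(Q[:,2]<z+.01)]
        if len(s)>3: print(round(z,2),len(s),s.min(0)[:2].round(3),s.max(0)[:2].round(3))
    print("zmax",np.percentile(Q[:,2],98).round(4))
E
python3 - <<'E'
from h import *
st();prof("tin")
E
```

```text
11.625 [0.6229 0.1876 0.0495] yaw 3.3 w 7.42 F [ 1.3  0.  -0.2] g 0.4 j6 1.81
0.01 6 [0.626 0.17 ] [0.663 0.239]
0.02 52 [0.613 0.145] [0.668 0.241]
0.03 58 [0.606 0.147] [0.672 0.242]
0.04 59 [0.612 0.149] [0.67  0.243]
0.05 48 [0.61  0.146] [0.672 0.24 ]
0.06 59 [0.594 0.144] [0.665 0.241]
0.07 127 [0.596 0.145] [0.663 0.241]
0.08 77 [0.605 0.147] [0.662 0.24 ]
zmax 0.087
```

Call:
{"method": "carry_out", "body": {
  "increments": [7.7,0,0.3,0,0,8.0,0,0.3,0,0,8.3,0,0.3,0,0,8.54,0,0.4,0,0,8.54,0,0.4,0,0]
}}

```text
clock: 12.35
eef_pos: [0.6407, 0.1888, 0.0503]
tool_rot: [0.686, 0.727, -0.0, -0.0]
ft_force: [-0.6, -0.2, -0.1]
grip_width: 0.0856
grasp_force: 0.0
```

Run:
```python
from h import *
st();prof("tin");tilt()
```

```text
12.35 [0.6407 0.1888 0.0503] yaw 3.3 w 8.56 F [-0.6 -0.2 -0.1] g 0.0 j6 1.8
0.0 484 [0.512 0.048] [0.691 0.255]
0.01 235 [0.536 0.064] [0.694 0.257]
0.02 194 [0.537 0.067] [0.695 0.257]
0.03 211 [0.536 0.063] [0.695 0.257]
0.04 188 [0.537 0.066] [0.696 0.255]
0.05 29 [0.543 0.072] [0.693 0.255]
0.06 5 [0.59  0.194] [0.692 0.234]
zmax 0.0509
top none
scene 0.57 306 137 tilt 3.7 n [ 0.06 -0.02  1.  ] c [0.6422 0.2184 0.071 ] z [0.031 0.079]
```

Call:
{"method": "carry_out", "body": {
  "increments": [6.5,0,0,0.2,0,5.5,0,0,0,0,5.5,0,0,0,0,5.5,0,0,0,0,5.5,0,0,0,0]
}}

```text
clock: 13.28
eef_pos: [0.6405, 0.1888, 0.0484]
tool_rot: [0.686, 0.727, 0.0, 0.0]
ft_force: [-0.8, 0.1, 0.8]
grip_width: 0.0589
grasp_force: 68.1
```

Call:
{"method": "carry_out", "body": {
  "increments": [5.5,0.2,0.4,0,0,5.5,0.2,0.3,0,0,5.5,0,0.3,0,0,5.5,0,0,0,0,7.5,0,0,0,0]
}}

```text
clock: 13.9
eef_pos: [0.6508, 0.1937, 0.0479]
tool_rot: [0.686, 0.727, 0.001, 0.0]
ft_force: [0.1, 0.0, -0.4]
grip_width: 0.0741
grasp_force: 0.0
```

Run:
```python
from h import *
st();tilt()
plan([(.6505,.193,.17,3.3,7.5,3),(.5,.06,.17,3.3,7.5,5),(.4185,-.008,.17,3.,8.5,2)])
```

```text
13.9 [0.6508 0.1937 0.0479] yaw 3.3 w 7.41 F [ 0.1  0.  -0.4] g 0.0 j6 1.8
top 0.48 35 27 tilt 11.3 n [0.14 0.13 0.98] c [0.6618 0.1528 0.0729] z [0.065 0.079]
scene 0.94 223 118 tilt 7.3 n [-0.05  0.12  0.99] c [0.6511 0.2254 0.0708] z [0.052 0.08 ]
[7.5, -0.0, 0.0, -4.1, 0.0, 7.5, -0.0, 0.0, -4.1, 0.0, 7.5, -0.0, 0.0, -4.0, 0.0, 7.5, -2.5, -3.2, -0.0, 0.0, 7.5, -2.5, -3.1, -0.0, 0.0]
[7.5, -2.5, -3.2, -0.0, 0.0, 7.5, -2.5, -3.1, -0.0, 0.0, 7.5, -2.4, -3.2, -0.0, 0.0, 8.5, -3.2, -4.3, -0.0, 0.003, 8.5, -3.2, -4.2, -0.0, 0.003]
end [ 0.4186 -0.0082  0.1699] 3.0
```

Call:
{"method": "carry_out", "body": {
  "increments": [7.5,0,0,-4.1,0,7.5,0,0,-4.1,0,7.5,0,0,-4.0,0,7.5,-2.5,-3.2,0,0,7.5,-2.5,-3.1,0,0]
}}

```text
clock: 14.72
eef_pos: [0.5903, 0.1396, 0.1709]
tool_rot: [0.686, 0.728, 0.001, 0.001]
ft_force: [-0.9, -0.1, 0.8]
grip_width: 0.075
grasp_force: 0.0
```

Call:
{"method": "carry_out", "body": {
  "increments": [7.5,-2.5,-3.2,0,0,7.5,-2.5,-3.1,0,0,7.5,-2.4,-3.2,0,0,8.5,-3.2,-4.3,0,0.003,8.5,-3.2,-4.2,0,0.003]
}}

```text
clock: 15.35
eef_pos: [0.4174, -0.0092, 0.1704]
tool_rot: [0.688, 0.725, 0.0, 0.001]
ft_force: [0.5, -1.1, 0.1]
grip_width: 0.0853
grasp_force: 0.0
```

```bash
cat >> h.py <<'E'
def rect(n,zlo,zhi,c,k=3):
    p=bot.camera(c);P=cloud(p);r=bot.regions_of(p,n)
    if not r: print(c,n,"none");return
    m=r[0]["mask"].astype(np.uint8)
    if k: m=cv2.erode(m,np.ones((k,k)))
    Q=P[(m>0)&(p["range_z"]>0)];Q=Q[(Q[:,2]>zlo)&(Q[:,2]<zhi)]
    if len(Q)<5: print(c,n,"few");return
    q=cv2.minAreaRect((Q[:,:2]*1000).astype(np.float32))
    print(c,n,round(r[0]["p"],2),len(Q),"rect",np.round(q[0],1),np.round(q[1],1),round(q[2],1),"z",np.median(Q[:,2]).round(4))
E
python3 - <<'E'
from h import *
st()
for c in("top","scene"):
    rect("tin",.06,.09,c,0);rect("tray",.03,.06,c,0);rect("caddy",.065,.1,c,0)
p=bot.camera("scene");cv2.imwrite("pics/s5.png",cv2.resize(p["pixels"][180:320,280:440],None,fx=5,fy=4.2))
for q in bot.place_of(p,"caddy"): print(w(p,q["xyz"]).round(3),q["p"])
E
```

```text
15.35 [ 0.4174 -0.0092  0.1704] yaw 3.0 w 8.53 F [ 0.5 -1.1  0.1] g 0.0 j6 1.5
top tin 0.74 451 rect [651.  193.1] [61.1 95.1] 3.7 z 0.0723
top tray 0.85 168 rect [616.1 156.8] [146.1 182. ] 3.0 z 0.0426
top caddy none
scene tin 0.63 497 rect [652.2 197.6] [69.5 99.7] 6.4 z 0.0721
scene tray 0.67 495 rect [615.2 159.8] [154.5 188.7] 3.5 z 0.0406
scene caddy 0.92 259 rect [422.4  -5.4] [69.6 69.7] 6.1 z 0.0779
[ 0.417 -0.008  0.002] 0.6
```

View pics/s5.png

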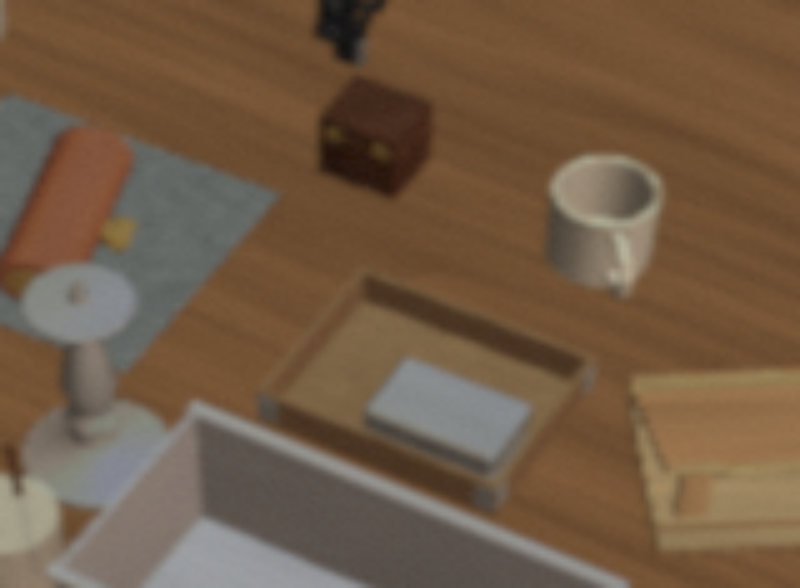

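The tin lies flat in the tray's far right part (450,410), the gripper is above the caddy (375,130), and the bottle's cap is at (118,232), still as it was. I'll grip the caddy.

Call:
{"method": "carry_out", "body": {
  "increments": [8.54,0.1,0,4.0,0,8.54,0,0,4.0,0,8.54,0,0,3.0,0,8.54,0,0,1.5,0,7.0,0,0,0,0]
}}

```text
clock: 16.68
eef_pos: [0.4172, -0.0072, 0.0442]
tool_rot: [0.688, 0.725, -0.001, -0.001]
ft_force: [1.3, 0.2, -0.9]
grip_width: 0.0709
grasp_force: 0.0
```

Call:
{"method": "carry_out", "body": {
  "increments": [5.0,0,0,0,0,5.0,0,0,0,0,5.0,0,0,0,0,5.0,0,0,0,0,5.0,0,0,0,0]
}}

```text
clock: 17.3
eef_pos: [0.4192, -0.0073, 0.0461]
tool_rot: [0.688, 0.725, 0.001, 0.001]
ft_force: [-0.4, 0.4, 7.0]
grip_width: 0.0553
grasp_force: 64.8
```

Call:
{"method": "carry_out", "body": {
  "increments": [5.0,0,0,-1.0,0,5.0,0,0,-3.0,0,5.0,0,0,-4.0,0,5.0,0,0,-4.0,0,5.0,0,0,0,0]
}}

```text
clock: 17.92
eef_pos: [0.4204, -0.0074, 0.1682]
tool_rot: [0.689, 0.725, 0.002, 0.002]
ft_force: [0.7, -0.3, -2.7]
grip_width: 0.055
grasp_force: 64.7
```

Run:
```python
from h import *
st()
prof("caddy","scene",.08,.22);prof("caddy","top",.08,.22)
plan([(.6558,.1072,.165,3.3,5.0,10)])
```

```text
17.925 [ 0.4204 -0.0074  0.1682] yaw 3.0 w 5.5 F [ 0.7 -0.3 -2.7] g 64.7 j6 1.5
0.12 9 [ 0.417 -0.036] [0.447 0.024]
0.13 30 [ 0.405 -0.042] [0.451 0.028]
0.14 43 [ 0.399 -0.035] [0.455 0.028]
0.15 47 [ 0.392 -0.039] [0.452 0.028]
0.16 42 [ 0.392 -0.036] [0.455 0.03 ]
0.17 28 [ 0.401 -0.034] [0.453 0.028]
0.18 29 [ 0.391 -0.032] [0.455 0.031]
0.19 48 [ 0.389 -0.003] [0.446 0.029]
0.2 57 [ 0.396 -0.002] [0.447 0.028]
zmax 0.2062
none
[5.0, 1.0, 2.4, -0.0, -0.001, 5.0, 1.0, 2.5, -0.0, -0.001, 5.0, 1.0, 2.4, -0.0, -0.0, 5.0, 1.0, 2.5, -0.0, -0.001, 5.0, 1.0, 2.4, -0.0, -0.0]
[5.0, 1.0, 2.5, -0.0, -0.001, 5.0, 1.0, 2.4, -0.0, -0.0, 5.0, 1.0, 2.5, -0.0, -0.001, 5.0, 1.1, 2.4, -0.1, -0.0, 5.0, 1.0, 2.5, -0.0, -0.001]
end [0.6559 0.107  0.1647] 3.3
```

Call:
{"method": "carry_out", "body": {
  "increments": [5.0,1.0,2.4,0,0,5.0,1.0,2.5,0,-0.002,5.0,1.0,2.4,0,0,5.0,1.0,2.5,0,-0.002,5.0,1.0,2.4,0,0]
}}

```text
clock: 18.75
eef_pos: [0.5369, 0.0494, 0.163]
tool_rot: [0.687, 0.727, -0.002, -0.001]
ft_force: [-0.5, -0.2, -2.2]
grip_width: 0.055
grasp_force: 64.6
```

Call:
{"method": "carry_out", "body": {
  "increments": [5.0,1.0,2.5,0,0,5.0,1.0,2.4,0,-0.002,5.0,1.0,2.5,0,0,5.0,1.0,2.4,0,0,5.0,1.0,2.4,0,0]
}}

```text
clock: 19.38
eef_pos: [0.6559, 0.1062, 0.1623]
tool_rot: [0.686, 0.727, -0.002, -0.002]
ft_force: [0.4, -0.1, -3.1]
grip_width: 0.0554
grasp_force: 64.6
```

Call:
{"method": "carry_out", "body": {
  "increments": [5.0,0,0,2.5,0,5.0,0,0,2.5,0,5.0,0,0,2.0,0,5.0,0,0,0,0,5.0,0,0,0,0]
}}

```text
clock: 20.0
eef_pos: [0.6559, 0.1058, 0.0945]
tool_rot: [0.686, 0.727, -0.001, -0.001]
ft_force: [-0.0, 0.2, -2.5]
grip_width: 0.0553
grasp_force: 65.1
```

Run:
```python
from h import *
st()
prof("caddy","scene",.02,.15);prof("tin","scene",.06,.09)
```

```text
20.0 [0.6559 0.1058 0.0945] yaw 3.3 w 5.53 F [-0.   0.2 -2.5] g 65.1 j6 1.67
0.05 20 [0.644 0.086] [0.684 0.139]
0.06 43 [0.635 0.079] [0.688 0.141]
0.07 35 [0.634 0.08 ] [0.687 0.143]
0.08 33 [0.632 0.08 ] [0.685 0.141]
0.09 24 [0.626 0.118] [0.685 0.142]
0.1 25 [0.627 0.12 ] [0.691 0.144]
0.11 25 [0.625 0.116] [0.685 0.142]
0.12 81 [0.624 0.109] [0.682 0.14 ]
0.13 32 [0.631 0.115] [0.681 0.142]
zmax 0.1334
0.06 157 [0.617 0.147] [0.687 0.248]
0.07 322 [0.618 0.15 ] [0.686 0.249]
0.08 12 [0.631 0.153] [0.681 0.236]
zmax 0.08
```

Call:
{"method": "carry_out", "body": {
  "increments": [5.0,0.2,0,1.0,0,5.0,0,0,1.2,0,5.0,0,0,1.0,0,5.0,0,0,0.7,0,5.0,0,0,0.2,0]
}}

```text
clock: 20.82
eef_pos: [0.6558, 0.1079, 0.0532]
tool_rot: [0.686, 0.727, -0.001, -0.0]
ft_force: [0.0, 0.1, -2.2]
grip_width: 0.055
grasp_force: 65.0
```

Run:
```python
from h import *
st()
```

```text
20.825 [0.6558 0.1079 0.0532] yaw 3.3 w 5.5 F [ 0.   0.1 -2.2] g 65.0 j6 1.68
```

Call:
{"method": "carry_out", "body": {
  "increments": [5.0,0,0,0.2,0,5.0,0,0,0.1,0,5.0,0,0,0.1,0,5.0,0,0,0.1,0,5.0,0,0,0,0]
}}

```text
clock: 21.45
eef_pos: [0.6566, 0.108, 0.0502]
tool_rot: [0.686, 0.727, 0.0, 0.0]
ft_force: [-0.6, -1.0, 2.3]
grip_width: 0.0549
grasp_force: 65.6
```

Call:
{"method": "carry_out", "body": {
  "increments": [6.0,0,0,0,0,7.0,0,0,0,0,7.0,0,0,-3.0,0,7.0,0,0,-4.0,0,7.0,0,0,-4.0,0]
}}

```text
clock: 22.08
eef_pos: [0.6563, 0.1081, 0.1603]
tool_rot: [0.686, 0.727, -0.0, -0.0]
ft_force: [0.8, -0.3, -0.2]
grip_width: 0.07
grasp_force: 0.0
```

```bash
cat >> h.py <<'E'
def bottle(cams=("top","scene")):
    for c in cams:
        p=bot.camera(c);P=cloud(p);r=bot.regions_of(p,"bottle");q=bot.place_of(p,"cap");b=bot.place_of(p,"bottle")
        print(c,"cap",[(w(p,x["xyz"]).round(4),round(x["p"],2)) for x in q[:1]],"bot",[(w(p,x["xyz"]).round(4),round(x["p"],2)) for x in b[:1]])
        if not r: continue
        m=r[0]["mask"]&(p["range_z"]>0);Q=P[m];T=Q[(Q[:,2]>.045)&(Q[:,2]<.072)]
        if len(T)<10: continue
        k=cv2.minAreaRect((T[:,:2]*1000).astype(np.float32))
        e=np.linalg.eigh(np.cov(T[:,:2].T))[1][:,1]
        print(c,r[0]["p"],len(T),"rect",np.round(k[0],1),np.round(k[1],1),round(k[2],1),"axis",round(math.degrees(math.atan2(e[1],e[0]))%180,1),"zmax",np.percentile(Q[:,2],98).round(4))
E
python3 - <<'E'
from h import *
st();bottle();rect("caddy",.07,.1,"scene",0);rect("tin",.06,.1,"scene",0)
E
```

```text
22.075 [0.6563 0.1081 0.1603] yaw 3.3 w 7.0 F [ 0.8 -0.3 -0.2] g 0.0 j6 1.68
top cap [(array([ 0.5987, -0.1074,  0.0181]), 0.86)] bot [(array([ 0.6134, -0.1489,  0.0312]), 0.67)]
top 0.67 620 rect [ 612.1 -151.4] [154.3  55.7] 19.6 axis 20.1 zmax 0.0714
scene cap [(array([ 0.5907, -0.1086,  0.0202]), 0.78)] bot [(array([ 0.6092, -0.1507,  0.035 ]), 0.85)]
scene 0.84 488 rect [ 610.1 -140.9] [157.9  66.6] 21.3 axis 18.3 zmax 0.0716
scene caddy 0.8 287 rect [657.9 108.5] [63.2 67. ] 5.7 z 0.0819
scene tin 0.57 468 rect [651.8 197.6] [65.2 98. ] 2.5 z 0.072
```

Run:
```python
from h import *
plan([(.590,-.089,.15,20,5.0,6),(.590,-.089,.028,20,5.0,4)])
```

```text
[5.0, -3.2, -1.3, 0.1, -0.049, 5.0, -3.2, -1.4, 0.1, -0.048, 5.0, -3.1, -1.6, 0.2, -0.049, 5.0, -3.0, -1.7, 0.1, -0.048, 5.0, -2.9, -1.9, 0.2, -0.049]
[5.0, -2.7, -2.1, 0.1, -0.048, 5.0, -0.0, 0.0, 3.1, -0.0, 5.0, -0.0, 0.0, 3.0, -0.0, 5.0, -0.0, 0.0, 3.1, -0.0, 5.0, -0.0, 0.0, 3.0, -0.0]
end [ 0.5894 -0.0888  0.0283] 20.0
```

Call:
{"method": "carry_out", "body": {
  "increments": [5.0,-3.2,-1.3,0.1,-0.049,5.0,-3.2,-1.4,0.1,-0.048,5.0,-3.1,-1.6,0.2,-0.049,5.0,-3.0,-1.7,0.1,-0.048,5.0,-2.9,-1.9,0.2,-0.049]
}}

```text
clock: 23.3
eef_pos: [0.6015, -0.0577, 0.1521]
tool_rot: [0.592, 0.806, -0.0, -0.0]
ft_force: [0.9, 0.1, -0.8]
grip_width: 0.0499
grasp_force: 0.0
```

Call:
{"method": "carry_out", "body": {
  "increments": [5.0,-2.7,-2.1,0.1,-0.048,5.0,0,0,3.1,0,5.0,0,0,3.0,0,5.0,0,0,3.1,0,5.0,0,0,3.0,0]
}}

```text
clock: 23.92
eef_pos: [0.5897, -0.0888, 0.0282]
tool_rot: [0.574, 0.819, -0.0, -0.0]
ft_force: [0.6, -0.6, -1.3]
grip_width: 0.0498
grasp_force: 0.0
```

Call:
{"method": "carry_out", "body": {
  "increments": [5.0,-0.5,0,0.2,0,5.0,-0.5,0,0,0,5.0,-0.5,0,0,0,5.0,-0.5,0,0,0,5.0,-0.5,0,0,0]
}}

```text
clock: 24.55
eef_pos: [0.599, -0.1127, 0.0281]
tool_rot: [0.574, 0.819, 0.0, 0.001]
ft_force: [-0.4, -0.1, 0.9]
grip_width: 0.0499
grasp_force: 0.0
```

Run:
```python
from h import *
st();bottle()
p=bot.camera("scene");cv2.imwrite("pics/s6.png",cv2.resize(p["pixels"][180:300,240:400],None,fx=5,fy=5))
```

```text
24.55 [ 0.599  -0.1127  0.0281] yaw 20.0 w 4.99 F [-0.4 -0.1  0.9] g 0.0 j6 1.04
top cap [(array([0.7833, 0.0015, 0.0019]), 0.27)] bot []
scene cap [(array([ 0.5938, -0.1113,  0.0247]), 0.98)] bot [(array([ 0.6137, -0.1526,  0.0353]), 0.68)]
scene 0.76 332 rect [ 622.6 -146.6] [146.9  61. ] 19.4 axis 26.7 zmax 0.0764
```

View pics/s6.png

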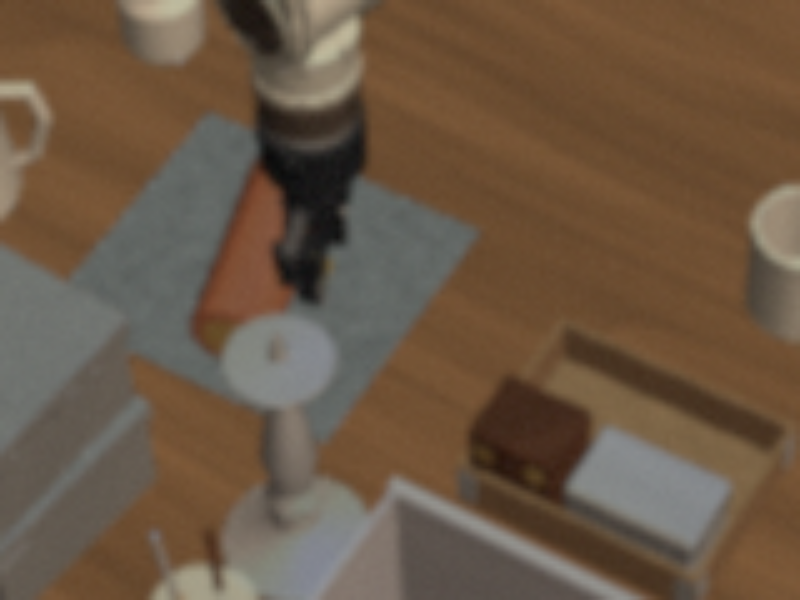

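The caddy (530,430) and tin (650,490) sit flat in the tray, and the fingers (310,260) straddle the cap just behind the bottle. I'll roll it slowly.

Call:
{"method": "carry_out", "body": {
  "increments": [5.0,-0.4,0,0,0,5.0,-0.4,0,0,0,5.0,-0.4,0,0,0,5.0,-0.4,0,0,0,5.0,-0.4,0,0,0]
}}

```text
clock: 25.62
eef_pos: [0.6054, -0.1313, 0.0273]
tool_rot: [0.574, 0.819, 0.0, -0.0]
ft_force: [0.0, -0.2, -0.5]
grip_width: 0.05
grasp_force: 0.1
```

Call:
{"method": "carry_out", "body": {
  "increments": [5.0,-0.4,0,0,0,5.0,-0.4,0,0,0,5.0,-0.4,0,0,0,5.0,-0.4,0,0,0,5.0,-0.3,0,0,0]
}}

```text
clock: 26.25
eef_pos: [0.6119, -0.1492, 0.0273]
tool_rot: [0.574, 0.819, -0.0, 0.0]
ft_force: [0.4, 0.3, -0.3]
grip_width: 0.0498
grasp_force: 0.0
```

Run:
```python
from h import *
st();bottle()
```

```text
26.25 [ 0.6119 -0.1492  0.0273] yaw 20.0 w 4.98 F [ 0.4  0.3 -0.3] g 0.0 j6 0.98
top cap [] bot []
scene cap [(array([ 0.615 , -0.1672,  0.0806]), 0.61)] bot [(array([ 0.6238, -0.1885,  0.0355]), 0.84)]
scene 0.62 341 rect [ 637.4 -181.9] [141.3  60.2] 19.9 axis 29.9 zmax 0.0801
```

Call:
{"method": "carry_out", "body": {
  "increments": [5.0,-0.3,0,0,0,5.0,-0.3,0,0,0,5.0,-0.3,0,0,0,5.0,-0.2,0,0,0,5.0,-0.1,0,0,0]
}}

```text
clock: 27.28
eef_pos: [0.6159, -0.1604, 0.0273]
tool_rot: [0.574, 0.819, -0.0, 0.0]
ft_force: [-0.4, -0.7, -1.0]
grip_width: 0.05
grasp_force: 0.0
```

Run:
```python
from h import *
st();bottle()
bottle(("scene",))
```

```text
27.275 [ 0.6159 -0.1604  0.0273] yaw 20.0 w 5.0 F [-0.4 -0.7 -1. ] g 0.0 j6 0.97
top cap [(array([0.6544, 0.106 , 0.0091]), 0.2)] bot []
top 0.7 1480 rect [ 469.8 -618.1] [175.3 173.6] 38.4 axis 179.3 zmax 0.0687
scene cap [(array([ 0.6226, -0.1903,  0.0861]), 0.75)] bot [(array([ 0.628 , -0.1984,  0.0353]), 0.92)]
scene 0.81 297 rect [ 642.5 -188.7] [139.7  59.6] 19.7 axis 32.9 zmax 0.0912
scene cap [(array([ 0.6197, -0.1888,  0.0872]), 0.84)] bot [(array([ 0.625 , -0.1996,  0.0358]), 0.72)]
scene 0.83 293 rect [ 643.9 -187.5] [130.7  62.5] 17.2 axis 33.1 zmax 0.0866
```

Call:
{"method": "carry_out", "body": {
  "increments": [5.0,-0.2,0,0,0,5.0,-0.2,0,0,0,5.0,-0.1,0,0,0,5.0,-0.1,0,0,0,5.0,0,0,0,0]
}}

```text
clock: 28.5
eef_pos: [0.618, -0.1659, 0.0273]
tool_rot: [0.574, 0.819, 0.0, 0.0]
ft_force: [0.8, -0.2, -0.1]
grip_width: 0.0501
grasp_force: 0.0
```

Call:
{"method": "carry_out", "body": {
  "increments": [5.0,0.5,0,0,0,5.0,2.0,0,0,0,5.0,4.0,0,-3.0,0,5.0,4.0,0,-5.0,0,5.0,4.0,0,-5.0,0]
}}

```text
clock: 29.12
eef_pos: [0.5673, -0.0289, 0.1557]
tool_rot: [0.573, 0.819, -0.0, -0.001]
ft_force: [0.8, -1.1, 0.2]
grip_width: 0.0502
grasp_force: 0.0
```

Run:
```python
from h import *
st();bottle();bottle()
p=bot.camera("scene");P=cloud(p);m=bot.regions_of(p,"cap")[0]["mask"];Q=P[m];print(np.median(Q[Q[:,2]>.08],0))
```

```text
29.125 [ 0.5673 -0.0289  0.1557] yaw 20.0 w 5.02 F [ 0.8 -1.1  0.2] g 0.0 j6 1.17
top cap [(array([ 3.938e-01,  5.856e-01, -2.000e-04]), 0.23)] bot [(array([ 0.6304, -0.2025,  0.0335]), 0.8)]
top 0.68 614 rect [ 632.2 -205.5] [156.   60.5] 19.1 axis 19.3 zmax 0.0872
scene cap [(array([ 0.6262, -0.205 ,  0.0867]), 0.73)] bot [(array([ 0.6269, -0.2049,  0.0363]), 0.81)]
scene 0.61 480 rect [ 631.6 -199.8] [163.3  61.2] 20.8 axis 18.8 zmax 0.0874
top cap [(array([ 0.6303, -0.2023,  0.0877]), 0.67)] bot [(array([ 0.6315, -0.205 ,  0.0338]), 0.78)]
top 0.67 613 rect [ 632.6 -205.4] [156.   60.5] 19.3 axis 20.0 zmax 0.087
scene cap [(array([ 0.626 , -0.2024,  0.0886]), 0.81)] bot [(array([ 0.628 , -0.2023,  0.0364]), 0.58)]
scene 0.97 478 rect [ 629.8 -200.1] [168.   60.2] 21.1 axis 18.6 zmax 0.0884
[ 0.63314144 -0.19631399  0.08583068]
```

Run:
```python
from h import *
plan([(.630,-.204,.155,19.5,5.0,5),(.630,-.204,.069,19.5,5.0,5)])
```

```text
[5.0, -3.7, -0.0, -0.0, 0.002, 5.0, -3.7, -0.0, -0.0, 0.002, 5.0, -3.6, -0.0, -0.0, 0.001, 5.0, -3.7, -0.1, -0.0, 0.002, 5.0, -3.6, -0.0, -0.0, 0.001]
[5.0, -0.0, -0.0, 1.7, 0.0, 5.0, -0.0, -0.0, 1.7, 0.0, 5.0, -0.0, -0.0, 1.7, 0.0, 5.0, -0.0, -0.0, 1.7, 0.0, 5.0, -0.0, -0.0, 1.8, 0.0]
end [ 0.63   -0.204   0.0688] 19.5
```

Call:
{"method": "carry_out", "body": {
  "increments": [5.0,-3.7,0,0,0.002,5.0,-3.7,0,0,0.002,5.0,-3.6,0,0,0.001,5.0,-3.7,-0.1,0,0.002,5.0,-3.6,0,0,0.001]
}}

```text
clock: 30.65
eef_pos: [0.6304, -0.205, 0.155]
tool_rot: [0.577, 0.817, 0.0, 0.0]
ft_force: [0.6, 0.9, 0.4]
grip_width: 0.0499
grasp_force: 0.0
```

Call:
{"method": "carry_out", "body": {
  "increments": [5.0,0,0,2.0,0,5.0,0,0,2.0,0,5.0,0,0,2.0,0,5.0,0,0,1.6,0,5.0,0,0,1.0,0]
}}

```text
clock: 31.28
eef_pos: [0.6297, -0.2037, 0.0679]
tool_rot: [0.577, 0.817, -0.0, -0.001]
ft_force: [1.1, 0.8, 0.9]
grip_width: 0.0498
grasp_force: 0.0
```

Call:
{"method": "carry_out", "body": {
  "increments": [4.0,0,0,0,0,3.4,0,0,0,0,3.0,0,0,0,0,2.6,0,0,0,0,2.0,0,0,0,0]
}}

```text
clock: 31.9
eef_pos: [0.6308, -0.204, 0.0703]
tool_rot: [0.577, 0.817, 0.0, 0.001]
ft_force: [0.4, -0.2, 5.7]
grip_width: 0.0254
grasp_force: 58.7
```

Run:
```python
from h import *
st();bottle(("scene",))
```

```text
31.9 [ 0.6308 -0.204   0.0703] yaw 19.5 w 2.54 F [ 0.4 -0.2  5.7] g 58.7 j6 0.92
scene cap [(array([ 0.6269, -0.2033,  0.0879]), 0.89)] bot [(array([ 0.6298, -0.2043,  0.0356]), 0.83)]
scene 0.86 419 rect [ 627.2 -198.5] [170.4  60.4] 16.9 axis 12.7 zmax 0.0837
```

Call:
{"method": "carry_out", "body": {
  "increments": [2.0,0,0,-0.3,0,2.0,0,0,-0.3,0,2.0,0,0,-0.3,0,2.0,0,0,-0.3,0,2.0,0,0,0,0]
}}

```text
clock: 32.72
eef_pos: [0.6302, -0.2039, 0.0812]
tool_rot: [0.577, 0.817, 0.0, 0.0]
ft_force: [-0.4, -0.8, -3.7]
grip_width: 0.0257
grasp_force: 59.1
```

Run:
```python
from h import *
st();bottle(("scene",))
p=bot.camera("scene");cv2.imwrite("pics/s7.png",cv2.resize(p["pixels"][180:270,240:360],None,fx=6,fy=6))
```

```text
32.725 [ 0.6302 -0.2039  0.0812] yaw 19.5 w 2.57 F [-0.4 -0.8 -3.7] g 59.1 j6 0.92
scene cap [(array([ 0.624 , -0.2062,  0.098 ]), 0.7)] bot [(array([ 0.6257, -0.2043,  0.0424]), 0.86)]
scene 0.61 333 rect [ 629.5 -198.7] [167.4  60.2] 18.2 axis 11.9 zmax 0.0941
```

View pics/s7.png

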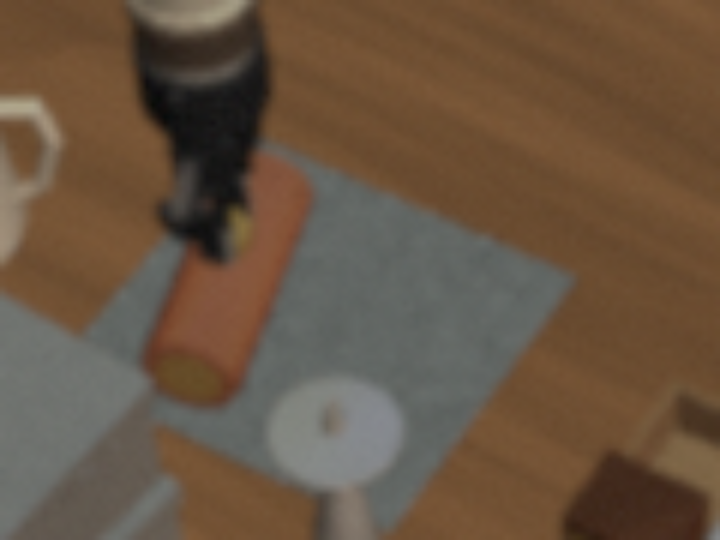

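The bottle hangs in the grip, but the brass cap shows beside the finger at (240,228). The pads hold it off-centre, so the cap must still lean about 10° to that side. I'll put it back down, release and measure the lean.

Call:
{"method": "carry_out", "body": {
  "increments": [2.0,0,0,0.4,0,2.0,0,0,0.4,0,2.0,0,0,0.3,0,2.0,0,0,0.1,0,2.0,0,0,0,0]
}}

```text
clock: 33.6
eef_pos: [0.6298, -0.2043, 0.0703]
tool_rot: [0.577, 0.817, -0.0, 0.0]
ft_force: [-3.5, -1.0, 5.5]
grip_width: 0.0252
grasp_force: 60.0
```

Call:
{"method": "carry_out", "body": {
  "increments": [3.0,0,0,0,0,3.6,0,0,0,0,4.4,0,0,0,0,5.0,0,0,0,0,5.0,0,0,-1.0,0]
}}

```text
clock: 34.22
eef_pos: [0.6292, -0.2035, 0.0781]
tool_rot: [0.577, 0.817, -0.0, -0.001]
ft_force: [-0.8, -0.7, -0.1]
grip_width: 0.0499
grasp_force: 0.0
```

Call:
{"method": "carry_out", "body": {
  "increments": [5.0,0,0,-4.0,0,5.0,0,0,-5.0,0,5.0,5.0,0,0,0,5.0,5.0,0,0,0,5.0,5.0,0,0,0]
}}

```text
clock: 34.85
eef_pos: [0.5797, -0.0613, 0.17]
tool_rot: [0.577, 0.817, 0.001, 0.001]
ft_force: [0.6, 0.1, 0.6]
grip_width: 0.05
grasp_force: 0.0
```

Run:
```python
from h import *
st();bottle()
n=np.array([-.337,.9415]);u=np.array([.9415,.337])
for c in("top","scene"):
    p=bot.camera(c);P=cloud(p);B=P[(p["range_z"]>0)]
    s=B[:,:2]-[.632,-.2055];B=B[(abs(s@n)<.06)&(abs(s@u)<.08)&(B[:,2]>.045)&(B[:,2]<.1)]
    s=B[:,:2]-[.632,-.2055];a=s@n;uu=s@u
    far=(abs(uu)>.025)
    A=np.c_[2*a[far],2*B[far,2],np.ones(far.sum())];x=np.linalg.lstsq(A,a[far]**2+B[far,2]**2,rcond=None)[0]
    C=(B[:,2]>.074);print(c,"axis n off",x[0].round(4),"z",x[1].round(4),"cap pts",C.sum(),"n",np.percentile(a[C],[5,50,95]).round(4),"u",np.percentile(uu[C],[5,50,95]).round(4),"z",np.percentile(B[C,2],[50,95]).round(4), "bottle n range",np.percentile(a[far],[2,98]).round(4))
cv2.imwrite("pics/s8.png",cv2.resize(p["pixels"][190:260,250:340],None,fx=8,fy=8))
```

```text
34.85 [ 0.5797 -0.0613  0.17  ] yaw 19.5 w 5.0 F [0.6 0.1 0.6] g 0.0 j6 1.12
top cap [(array([ 0.6301, -0.203 ,  0.0861]), 0.95)] bot [(array([ 0.6324, -0.2044,  0.0343]), 0.9)]
top 0.8 609 rect [ 631.6 -205.9] [157.   59.4] 19.8 axis 19.7 zmax 0.0862
scene cap [(array([ 0.6241, -0.2056,  0.0901]), 0.81)] bot [(array([ 0.6282, -0.2039,  0.0354]), 0.57)]
scene 0.83 488 rect [ 629.6 -200.2] [169.7  60.9] 19.5 axis 18.2 zmax 0.0872
top axis n off -0.0002 z 0.0446 cap pts 54 n [-0.0103  0.0028  0.0141] u [-0.0123 -0.0008  0.0107] z [0.085  0.0914] bottle n range [-0.0275  0.0273]
scene axis n off 0.0061 z 0.0488 cap pts 61 n [-0.0025  0.0097  0.021 ] u [-0.0156  0.002   0.0177] z [0.0837 0.0929] bottle n range [-0.0217  0.0341]
```

View pics/s8.png

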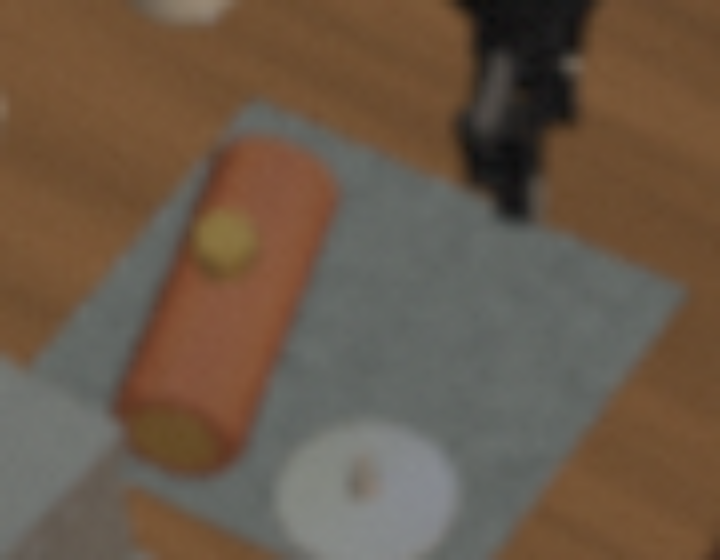

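Released, the cap at (225,238) sits about 3 mm off the axis line in both cameras, so it leans only about 3°. The roll is complete. I'll grip it again slightly better centred and carry it over.

Run:
```python
from h import *
plan([(.6305,-.2025,.155,19.7,5.0,5),(.6305,-.2025,.069,19.7,5.0,5)])
print()
plan([(.6305,-.2025,.18,19.7,2.0,5),(.5823,.1552,.18,93.3,2.0,15)],(.6305,-.2025,.070,19.7))
```

```text
[5.0, -3.0, 0.0, 0.3, -0.001, 5.0, -2.9, 0.0, 0.3, -0.001, 5.0, -3.0, 0.0, 0.3, -0.001, 5.0, -2.9, 0.0, 0.2, -0.001, 5.0, -3.0, 0.1, 0.3, -0.001]
[5.0, 0.0, -0.0, 1.7, 0.0, 5.0, 0.0, -0.0, 1.7, 0.0, 5.0, 0.0, -0.0, 1.7, 0.0, 5.0, 0.0, -0.0, 1.7, 0.0, 5.0, 0.0, -0.0, 1.8, 0.0]
end [ 0.6306 -0.2027  0.0688] 19.7

[2.0, 0.0, 0.0, -2.2, -0.0, 2.0, 0.0, 0.0, -2.2, -0.0, 2.0, 0.0, 0.0, -2.2, -0.0, 2.0, 0.0, 0.0, -2.2, -0.0, 2.0, 0.0, 0.0, -2.2, -0.0]
[2.0, 2.4, 0.5, -0.0, -0.086, 2.0, 2.3, 0.7, -0.0, -0.086, 2.0, 2.2, 0.9, -0.0, -0.086, 2.0, 2.1, 1.1, -0.0, -0.086, 2.0, 2.0, 1.3, -0.0, -0.086]
[2.0, 1.9, 1.4, -0.0, -0.085, 2.0, 1.8, 1.6, -0.0, -0.086, 2.0, 1.7, 1.7, -0.0, -0.085, 2.0, 1.5, 1.9, -0.0, -0.086, 2.0, 1.3, 2.0, -0.0, -0.085]
[2.0, 1.2, 2.1, -0.0, -0.086, 2.0, 1.0, 2.2, -0.0, -0.085, 2.0, 0.8, 2.3, -0.0, -0.086, 2.0, 0.6, 2.4, -0.0, -0.085, 2.0, 0.4, 2.4, -0.0, -0.086]
end [0.5823 0.1557 0.18  ] 93.3
```

Call:
{"method": "carry_out", "body": {
  "increments": [5.0,-3.0,0,0.3,0,5.0,-2.9,0,0.3,0,5.0,-3.0,0,0.3,0,5.0,-2.9,0,0.2,0,5.0,-3.0,0.1,0.3,-0.004]
}}

```text
clock: 35.98
eef_pos: [0.6305, -0.2035, 0.1545]
tool_rot: [0.576, 0.818, -0.0, -0.0]
ft_force: [0.3, -0.3, -0.1]
grip_width: 0.0497
grasp_force: 0.0
```

Call:
{"method": "carry_out", "body": {
  "increments": [5.0,0,0,2.0,0,5.0,0,0,2.0,0,5.0,0,0,2.0,0,5.0,0,0,1.6,0,5.0,0,0,0.9,0]
}}

```text
clock: 36.6
eef_pos: [0.6298, -0.2019, 0.0686]
tool_rot: [0.576, 0.818, -0.0, -0.001]
ft_force: [0.7, 0.2, 0.2]
grip_width: 0.0498
grasp_force: 0.0
```

Call:
{"method": "carry_out", "body": {
  "increments": [4.0,0,0,0,0,3.4,0,0,0,0,3.0,0,0,0,0,2.6,0,0,0,0,2.0,0,0,0,0]
}}

```text
clock: 37.22
eef_pos: [0.6306, -0.202, 0.0713]
tool_rot: [0.575, 0.818, -0.0, 0.001]
ft_force: [-2.3, -0.6, 6.1]
grip_width: 0.0255
grasp_force: 58.6
```

Call:
{"method": "carry_out", "body": {
  "increments": [2.0,0,0,-0.8,0,2.0,0,0,-1.5,0,2.0,0,0,-2.5,0,2.0,0,0,-3.0,0,2.0,0,0,-3.0,0]
}}

```text
clock: 37.85
eef_pos: [0.6303, -0.2014, 0.1791]
tool_rot: [0.575, 0.818, 0.0, -0.0]
ft_force: [0.1, 0.1, -3.4]
grip_width: 0.0252
grasp_force: 59.3
```

Run:
```python
from h import *
st()
plan([(.5823,.1552,.18,93.3,2.0,15)])
prof("bottle","scene",.08,.2)
```

```text
37.85 [ 0.6303 -0.2014  0.1791] yaw 19.8 w 2.52 F [ 0.1  0.1 -3.4] g 59.3 j6 0.92
[2.0, 2.3, 0.5, -0.0, -0.086, 2.0, 2.3, 0.7, -0.0, -0.086, 2.0, 2.2, 0.9, -0.0, -0.085, 2.0, 2.1, 1.1, -0.0, -0.086, 2.0, 2.0, 1.3, -0.0, -0.085]
[2.0, 1.9, 1.4, -0.0, -0.086, 2.0, 1.8, 1.6, -0.0, -0.085, 2.0, 1.7, 1.7, -0.0, -0.086, 2.0, 1.5, 1.9, -0.0, -0.085, 2.0, 1.3, 2.0, -0.0, -0.086]
[2.0, 1.2, 2.1, -0.0, -0.085, 2.0, 1.0, 2.2, -0.0, -0.086, 2.0, 0.8, 2.3, -0.0, -0.085, 2.0, 0.6, 2.3, -0.0, -0.086, 2.0, 0.4, 2.4, -0.1, -0.085]
end [0.5822 0.1549 0.1801] 93.3
0.12 16 [ 0.696 -0.193] [ 0.709 -0.159]
0.13 28 [ 0.595 -0.202] [ 0.712 -0.151]
0.14 62 [ 0.552 -0.205] [ 0.712 -0.149]
0.15 113 [ 0.559 -0.222] [ 0.714 -0.146]
0.16 199 [ 0.556 -0.226] [ 0.709 -0.152]
0.17 151 [ 0.559 -0.222] [ 0.709 -0.16 ]
0.18 20 [ 0.585 -0.202] [ 0.689 -0.181]
0.19 4 [ 0.606 -0.195] [ 0.652 -0.182]
zmax 0.1877
```

Call:
{"method": "carry_out", "body": {
  "increments": [2.0,2.3,0.5,0,-0.086,2.0,2.3,0.7,0,-0.086,2.0,2.2,0.9,0,-0.085,2.0,2.1,1.1,0,-0.086,2.0,2.0,1.3,0,-0.085]
}}

```text
clock: 38.58
eef_pos: [0.6146, -0.0827, 0.1763]
tool_rot: [0.387, 0.922, -0.0, -0.001]
ft_force: [0.4, -0.1, -4.6]
grip_width: 0.0254
grasp_force: 59.4
```

Call:
{"method": "carry_out", "body": {
  "increments": [2.0,1.9,1.4,0,-0.086,2.0,1.8,1.6,0,-0.085,2.0,1.7,1.7,0,-0.086,2.0,1.5,1.9,0,-0.085,2.0,1.3,2.0,0,-0.086]
}}

```text
clock: 39.2
eef_pos: [0.5984, 0.0359, 0.1764]
tool_rot: [0.182, 0.983, -0.0, -0.001]
ft_force: [-0.1, -0.3, -3.2]
grip_width: 0.0254
grasp_force: 59.4
```

Call:
{"method": "carry_out", "body": {
  "increments": [2.0,1.2,2.1,0,-0.085,2.0,1.0,2.2,0,-0.086,2.0,0.8,2.3,0,-0.085,2.0,0.6,2.3,0,-0.086,2.0,0.4,2.4,0,-0.085]
}}

```text
clock: 39.83
eef_pos: [0.5814, 0.1553, 0.1765]
tool_rot: [-0.03, 1.0, -0.0, -0.001]
ft_force: [-0.2, 0.1, -3.7]
grip_width: 0.0253
grasp_force: 59.4
```

Call:
{"method": "carry_out", "body": {
  "increments": [2.0,0,0,1.5,0,2.0,0,0,1.5,0,2.0,0,0,1.5,0,2.0,0,0,0,0,2.0,0,0,0,0]
}}

```text
clock: 40.45
eef_pos: [0.5826, 0.1542, 0.133]
tool_rot: [-0.028, 1.0, 0.0, 0.0]
ft_force: [1.6, 1.4, -4.4]
grip_width: 0.0252
grasp_force: 59.5
```

Run:
```python
from h import *
st()
for c in("scene","top"):
    prof("bottle",c,.04,.15);rect("tray",.03,.06,c,0);rect("tin",.06,.085,c,0);rect("caddy",.07,.1,c,0)
```

```text
40.45 [0.5826 0.1542 0.133 ] yaw 93.2 w 2.52 F [ 1.6  1.4 -4.4] g 59.5 j6 0.2
0.07 8 [0.566 0.13 ] [0.61  0.237]
0.08 33 [0.561 0.093] [0.618 0.237]
0.09 77 [0.572 0.082] [0.621 0.238]
0.1 117 [0.557 0.082] [0.625 0.239]
0.11 220 [0.555 0.08 ] [0.619 0.237]
0.12 295 [0.562 0.08 ] [0.621 0.237]
0.13 54 [0.577 0.088] [0.605 0.236]
0.14 28 [0.572 0.147] [0.598 0.173]
zmax 0.1452
scene tray 0.72 266 rect [617.3 163.1] [153.8 184.4] 5.1 z 0.0407
scene tin 0.79 489 rect [650.9 196.4] [ 67.5 102.2] 4.8 z 0.0724
scene caddy 0.59 313 rect [655.5 113.4] [69.6 79. ] 5.2 z 0.082
0.09 8 [0.56  0.085] [0.563 0.109]
0.1 17 [0.559 0.075] [0.585 0.109]
0.11 39 [0.563 0.077] [0.614 0.112]
0.12 81 [0.566 0.077] [0.613 0.115]
0.13 9 [0.577 0.087] [0.599 0.105]
zmax 0.1317
top tray 0.72 38 rect [574.6  70.6] [39.8 84.4] 59.3 z 0.0444
top tin none
top caddy 0.69 246 rect [658.9 102.6] [56.3 64.2] 3.5 z 0.0826
```

Call:
{"method": "carry_out", "body": {
  "increments": [2.0,0.3,0,1.0,0,2.0,0,0,1.3,0,2.0,0,0,1.3,0,2.0,0,0,1.2,0,2.0,0,0,0.6,0]
}}

```text
clock: 41.88
eef_pos: [0.5786, 0.1543, 0.0774]
tool_rot: [-0.029, 1.0, -0.0, -0.001]
ft_force: [0.8, 0.8, -4.6]
grip_width: 0.0255
grasp_force: 59.5
```

Run:
```python
from h import *
st();rect("tin",.06,.085,"scene",0);prof("bottle","scene",.02,.1)
```

```text
41.875 [0.5786 0.1543 0.0774] yaw 93.3 w 2.55 F [ 0.8  0.8 -4.6] g 59.5 j6 0.2
scene tin 0.74 495 rect [649.7 197.1] [ 69.5 101.8] 0.7 z 0.0715
0.02 6 [0.56  0.234] [0.589 0.236]
0.03 7 [0.558 0.234] [0.592 0.236]
0.04 15 [0.556 0.093] [0.611 0.239]
0.05 110 [0.557 0.081] [0.614 0.239]
0.06 251 [0.559 0.08 ] [0.618 0.239]
0.07 183 [0.563 0.083] [0.626 0.238]
0.08 29 [0.567 0.117] [0.595 0.237]
0.09 22 [0.572 0.149] [0.593 0.173]
zmax 0.094
```

Call:
{"method": "carry_out", "body": {
  "increments": [2.0,0,0,0.2,0,2.0,0,0,0.2,0,2.0,0,0,0.1,0,2.0,0,0,0.1,0,2.0,0,0,0,0]
}}

```text
clock: 42.7
eef_pos: [0.5792, 0.1545, 0.0728]
tool_rot: [-0.029, 1.0, -0.0, -0.0]
ft_force: [-1.3, -0.1, -3.6]
grip_width: 0.0255
grasp_force: 59.5
```

Call:
{"method": "carry_out", "body": {
  "increments": [2.0,0,0,0.1,0,2.0,0,0,0.1,0,2.0,0,0,0.1,0,2.0,0,0,0,0,2.0,0,0,0,0]
}}

```text
clock: 43.32
eef_pos: [0.5807, 0.1547, 0.0723]
tool_rot: [-0.029, 1.0, 0.0, 0.002]
ft_force: [-1.0, -1.0, 6.6]
grip_width: 0.0256
grasp_force: 60.6
```

Contact with the tray floor. I'll release gently and rise.

Call:
{"method": "carry_out", "body": {
  "increments": [2.8,0,0,0,0,3.2,0,0,0,0,3.8,0,0,0,0,4.4,0,0,0,0,4.4,0,0,0,0]
}}

```text
clock: 43.95
eef_pos: [0.5792, 0.1544, 0.0697]
tool_rot: [-0.029, 1.0, -0.0, -0.0]
ft_force: [0.9, -1.2, 1.3]
grip_width: 0.0439
grasp_force: 0.0
```

Call:
{"method": "carry_out", "body": {
  "increments": [4.4,0,0,-1.0,0,4.4,0,0,-3.0,0,4.4,0,0,-4.0,0,4.4,4.0,0,-3.0,0,4.4,5.0,0,0,0]
}}

```text
clock: 44.58
eef_pos: [0.4914, 0.15, 0.1836]
tool_rot: [-0.028, 1.0, 0.001, 0.004]
ft_force: [0.8, 0.5, 0.3]
grip_width: 0.044
grasp_force: 0.0
```

Call:
{"method": "carry_out", "body": {
  "increments": [4.4,5.0,0,0,0,4.4,5.0,0,0,0,4.4,3.0,0,0,0,4.4,0,0,0,0,4.4,0,0,0,0]
}}

```text
clock: 45.2
eef_pos: [0.3609, 0.1423, 0.1808]
tool_rot: [-0.029, 1.0, 0.0, 0.001]
ft_force: [0.9, -0.4, 0.0]
grip_width: 0.0441
grasp_force: 0.0
```

Run:
```python
from h import *
st()
for c in("scene","top"):
    rect("tray",.03,.06,c,0);rect("tin",.06,.085,c,0);rect("caddy",.07,.1,c,0)
bottle()
p=bot.camera("scene");cv2.imwrite("pics/s9.png",cv2.resize(p["pixels"][170:320,270:470],None,fx=4,fy=4))
for n in "caddy tin mug jar candlestick pot pail mould".split():
    q=bot.place_of(p,n);print(n,[w(p,x["xyz"]).round(3) for x in q[:1]])
```

```text
45.2 [0.3609 0.1423 0.1808] yaw 93.3 w 4.41 F [ 0.9 -0.4  0. ] g 0.0 j6 0.32
scene tray 0.82 345 rect [615.9 160.6] [154.9 187.4] 3.4 z 0.0408
scene tin 0.69 492 rect [650.6 197.8] [68.7 98.5] 1.7 z 0.072
scene caddy 0.64 311 rect [656.7 109.1] [61.  69.7] 3.2 z 0.0814
top tray 0.68 165 rect [580.3 154.3] [ 79.9 185. ] 5.3 z 0.0422
top tin 0.84 447 rect [651.6 193.1] [61.1 95.3] 4.5 z 0.0726
top caddy 0.88 286 rect [657.9 102.9] [56.1 64.7] 3.5 z 0.083
top cap [(array([0.5806, 0.1537, 0.0896]), 0.96)] bot [(array([0.5846, 0.1588, 0.0337]), 0.62)]
top 0.85 603 rect [583.5 153.9] [ 58.7 153.3] 3.0 axis 93.2 zmax 0.0881
scene cap [(array([0.5765, 0.1534, 0.0897]), 0.75)] bot [(array([0.5807, 0.1545, 0.0332]), 0.64)]
scene 0.57 535 rect [590.8 161.3] [ 70. 158.] 3.1 axis 93.2 zmax 0.0896
caddy [array([0.653, 0.111, 0.007])]
tin [array([0.648, 0.195, 0.012])]
mug [array([ 0.409,  0.175, -0.001])]
jar [array([ 0.459, -0.367,  0.003])]
candlestick [array([ 0.782, -0.002,  0.003])]
pot [array([ 0.67 , -0.407, -0.   ])]
pail [array([0.393, 0.588, 0.004])]
mould [array([ 0.467, -0.62 ,  0.003])]
```

View pics/s9.png

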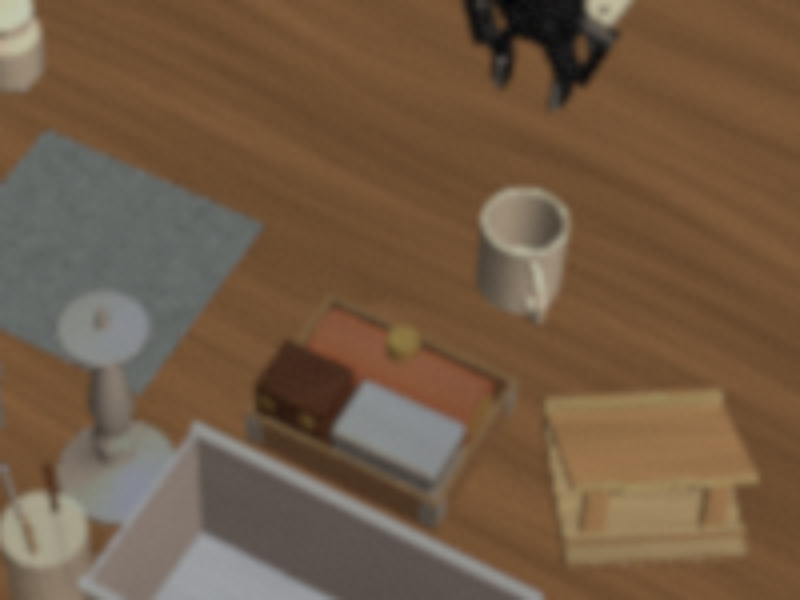

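All three pieces are flat in the tray: caddy (305,390), tin (400,430) and the bottle with its cap up (405,342). Their heights match (82, 72 and about 88 mm), the other pieces haven't moved and the gripper is clear.

```bash
python3 -c "
from h import *
print(bot.job_done())"
```

```text
the job is handed in; nothing more can be done
None
```

The job is handed in at about 45 s of the 72 s allowed: tin, caddy and copper bottle all lie flat side by side in the tray. The bottle was rolled cap-up on the mat before it was lifted; I lifted it about 1 cm, set it back on the mat to check the cap, then carried it over.

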